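# Put the frame corner samples away in the slant-front sample cabinet

## Task

Put every frame corner sample that is lying on the bench away in the slant-front sample cabinet: swing its flap all the way down, draw the tray out until the slide locks, and lay each sample flat on the tray's floor. Then press the yellow release lever to unlock the slide, push the tray fully home and shut the flap. Leave the other things on the bench as they are.

Things in the scene. Friction and masses are not known exactly. Their poses are not given: they have to be found in the camera images.
- cabinet: dark wooden slant-front cabinet, fixed on the bench, 430 mm wide (y), 271 deep, 140 high. Origin on the bench under the middle of the flap's hinge line; own x points into the cabinet, away from the robot, y to its left. Plinth 50 mm high from x 4 mm; top board from x 85 to 272 mm: what is in front of it is open from above once the flap is down. Inner side walls at y +-205 mm
- flap_hinge (a point): middle of the flap's hinge axis, which runs along the cabinet's y, 55 mm above the bench; axes as the cabinet's
- flap (a joint): bottom-hinged sloping front flap, 430 x 119 x 12 mm: angle in rad, 0 shut (leaning back 45 degrees from upright), 2.36 fully open (level, reaching towards the robot, upper face 61 mm above the bench). A friction stay holds it at any angle; moving it takes about 4 N at its bar
- flap_pull (a point): middle of the flap's brass pull bar, 10 mm thick, 130 long along the cabinet's y, in the flap's plane 155 mm from the hinge axis, 31 mm clear of the flap's free edge (posts at the bar's ends). In the cabinet's (x, z) it lies at hinge + 155 mm (sin(0.785 - flap), cos(0.785 - flap)): 165 mm above the bench shut, 55 open. It can turn in a grip that stays pointing down
- tray (a joint): pull-out tray on full-extension slides: travel in m, 0 home, 0.188 fully out, along the cabinet's -x, friction 1.5 N. Drawn out past 0.184 the slide locks by itself (passing the catch takes up to 10 N); locked, it has 4 mm of play and cannot go in until the lever is pressed. The flap must be down before it comes out
- tray_pull (a point): grip point of the tray's dark wooden block pull, 16 mm wide (cabinet's y), 30 long (x), 22 high, top 96 mm above the bench. The point is on its middle line, 12 mm behind its front end and 85 mm above the bench; home it lies 66 mm behind the hinge line, 19 mm in front of the cabinet's top board. Grip it across y from above, or push its front end
- tray_floor (a point): middle of the tray's inner floor, 73 mm above the bench, axes as the cabinet's; inside 155 mm (x) by 320 (y), walls 5 thick, 25 high over the floor. Fully out it is 22 mm in front of the hinge line. Four samples fit as nested chevrons: arms at 45 degrees to the tray's sides, corners on the tray's middle line along y, 74 mm apart
- lever (a joint): yellow release lever of the slide, a rocker at the tray's right-hand (-y) side, moving with the tray: angle in rad, 0 at rest, 0.20 pressed right down. From about 0.11 the slide is unlocked; hold it down while the tray goes in the first 15 mm, after that it may be let go. It springs back
- lever_pad (a point): middle of the upper face of the lever's thumb pad, 28 mm (x) by 30 (y), 21 mm outside the tray's right wall, 110 mm above the bench, 82 mm in front of the hinge line when locked out. Goes down 12 mm, 2 to 4 N. A thumb stop 8 mm high crosses the pad's rear edge, 13 mm behind (+x of) the point, and can be pushed in +x. Tray walls end 98 mm above the bench
- walnut_grip (a point): walnut-brown corner sample lying flat: an L of two arms at right angles, each 80 mm long to the outer corner, 26 wide, 32 high, 110 g. Point: middle of one arm, 16 mm above the underside. Own x runs along this arm away from the corner, y is the way the other arm runs, z up; the outer corner is at x -40, y -13 mm from the point. Grip across this arm. May be absent
- black_grip (a point): black corner sample lying flat: an L of two arms at right angles, each 80 mm long to the outer corner, 26 wide, 32 high, 110 g. Point: middle of one arm, 16 mm above the underside. Own x runs along this arm away from the corner, y is the way the other arm runs, z up; the outer corner is at x -40, y -13 mm from the point. Grip across this arm. May be absent
- white_grip (a point): cream-white corner sample lying flat: an L of two arms at right angles, each 80 mm long to the outer corner, 26 wide, 32 high, 110 g. Point: middle of one arm, 16 mm above the underside. Own x runs along this arm away from the corner, y is the way the other arm runs, z up; the outer corner is at x -40, y -13 mm from the point. Grip across this arm. May be absent
- gilt_grip (a point): gold (red lip) corner sample lying flat: an L of two arms at right angles, each 80 mm long to the outer corner, 26 wide, 32 high, 110 g. Point: middle of one arm, 16 mm above the underside. Own x runs along this arm away from the corner, y is the way the other arm runs, z up; the outer corner is at x -40, y -13 mm from the point. Grip across this arm. May be absent
- glue: white glue bottle with a yellow cap, 64 mm across, 150 mm high; origin under its middle; leave it alone
- wax: brass-coloured wax tin, 72 mm across, 45 mm high; origin under its middle; leave it alone
- stain: steel can of stain, 84 mm across, 55 mm high, standing on the cabinet's top; origin under its middle; leave it alone
- screwdriver: screwdriver with red handle, 190 mm long, lying along its own x; leave it alone
- sanding_block: cork sanding block 110 x 65 x 32 mm; origin under its middle; leave it alone
- try_square: try square, walnut stock 120 mm with a steel blade 170 mm long along its own x; origin under the middle of the stock; leave it alone
Mind the look-alikes: they are no part of the job. What is shaped like the part that bears gilt_grip but pink or turquoise is not meant.

How it is judged:
By the outcome, as a careful person would: the job done as asked, in the order asked, and still so for the second after the job is handed in, with the robot touching nothing.
Of sample_walnut, sample_black, sample_white, sample_gilt only 2 to 4 are there at a start; the rules pass over those that are not, and their reading is None.
At some moment in a run one of sample_walnut, sample_black, sample_white, sample_gilt may be knocked a few centimetres aside while the robot is not near it.
Once in a run the grip may slacken for a moment while it holds something.
It also fails if it takes over 210 s, if anything falls off the work surface, if the arm or the gripper's body presses on something with over 40 N, if the wrist force passes 120 N, or if a joint passes its speed limit or range.

## Robot

A 7-joint arm with a two-finger parallel gripper is mounted at the origin on the work surface. World frame = base frame: x ahead of the robot, y to its left, z up, the work surface at z = 0. Lengths are in m, angles in rad, forces in N, time in s.
With the tool pointing down it reaches from about 0.425 to 0.875 m from the base axis. Payload 8.4 kg.
Tool frame: the origin (TCP) lies midway between the tips of the shut fingers; the grasp point (between the pads) lies 19 mm behind it (arm.pinch_z is the distance from the TCP to the grasp point, in m); z points along the fingers, y is the line along which they close (so a half turn about z gives the same grasp; the last joint's range is limited). The gripper opens to 87 mm and grips with 3 to 60 N. Pads are 19 mm wide; open, the fingers measure 117 mm over their backs; the gripper's body (75 mm by 190 mm) begins 51 mm behind the grasp point.
Start: joints at [1.111, 0.333, 0.04, 1.465, -0.013, 1.343, -0.059], TCP at [0.229, -0.608, 0.223] pointing down, gripper open.
Joint ranges: [-2.58, 2.58], [-0.38, 2.09], [-1.3, 1.39], [0.25, 2.4], [-1.5, 4.64], [0.08, 2.09], [-2.65, 2.65]. Speed limits (rad/s): [2.22, 2.22, 2.79, 2.79, 3.14, 3.14, 3.14].

## Interface

Orientations are given as a 3x3 rotation matrix whose columns are the frame's x, y, z axes.
In Python, from cell import arm, cams, models gives the robot as it stands.
- The arm moves only by the tool drive_tool, never from a script. Its argument "increments" is a list of rows, each an object of numbers: "gripper": the opening, from 0 (shut) to 1 (fully open); "tx", "ty", "tz": the shift along the tool's x, y, z in m; "wx", "wy", "wz": the turn, a rotation vector about the tool's x, y, z in rad. In form: [{"gripper": .., "tx": .., "ty": .., "tz": .., "wx": .., "wy": .., "wz": ..}, ...]. A call has 1 to 20 rows; each row is the pose to reach, as a shift and turn from the pose commanded when the call began, along the tool's axes at that moment; what a row does not reach only later rows make up. A row lasts 1/10 s, in which the tool goes at most 50 mm and 8.59 degrees, less where a joint would pass 70% of its speed; a pose out of reach is approached as far as the arm can. A call with a gripper value outside its range is refused whole. The fingers move at their own pace and stop on an object; "squeeze" is the grip in N (left out, the last holds). Time passes only in rows, so rows that repeat a pose let the fingers close. It gives the time, the measured TCP pose, the force, the opening and the grip force at its end, in the units of the state.
- arm.observe(): the state, without advancing time (a new reading comes with each control period).
- cams.grab_frame(name): name is "scene" or "top" or "wrist"; returns the picture (480x640x3 uint8, red, green, blue); there is no depth.
- cams.camera_model(name): a dict with "fx", "fy", "cx", "cy" (pixels), "cam_to_world" (4x4, takes a point from camera to world coordinates). Camera axes: x right, y up, looking along -z (the intrinsics and any distortion apply to the point x, -y, -z); pixel columns grow to the right and rows downward; lengths in m; the calibration is good to about 2 mm. A picture is of the moment at which its call begins: read the wrist's pose just before it. camera_model takes no time and is no camera call; for the wrist camera it gives the pose at the moment of the call.
- arm.finish_job(): hands the job in; it is judged then, once.
Trained networks look in the newest picture that a camera, given by its name, has taken for a name from the list of things; names that differ only in an ending like _2 or _b are one class to them, and where a whole thing is asked for, a point or a joint stands for the part that bears it (a point fixed in the world has none). Each returns a list of dicts, best first, with "conf" (0 to 1); they miss things now and then, are a little off and sometimes report something else, mostly with a low value. They report only what shows in the picture. A call takes as long as a camera call. They do not tell look-alikes from the thing itself.
- models.cut_out(camera, label): "mask" (480x640 bool, what is visible of it) and "uv" ([column, row] in pixels, amid what is visible of it).
- models.place_of(camera, label): "uv" ([column, row] in pixels: a listed point, or the origin of a listed thing).
The state is a dict: "t": time; "q": joint angles; "qd": joint speeds; "effort": joint torques, N m; "position": TCP position; "tcp_rot": TCP orientation; "wrist_force": force on the tool from outside, world axes, zero at the start; "torque": the same for the moment, N m; "finger_gap": finger opening in m; "grip_force": force on a finger pad.
Only numpy, scipy, OpenCV 4.12 (cv2) and the standard library are available. Lean on these libraries where they do the work, as an engineer would, in place of code of your own. Each camera call takes 0.05 s, during which the arm holds its last target. There are 200 camera calls.

## Working session

There is one attempt and no reset: what is moved stays moved. The work goes in short steps, Python scripts to look and compute and a tool call to move; the robot and the scene stay as the last step left them, time stands still between calls to the robot, and variables do not carry over. Pictures are saved under pics/ and viewed, at most 14 in all, crops included, and the job is handed in when it is done.

Besides the shell and the picture viewer there is one more tool, called after "Emit:" by a JSON object that holds its "op" and its "data", one argument or row to a line. drive_tool: Moves the arm, as the interface text tells. Its arguments: {"type":"object","properties":{"increments":{"type":"array","items":{"type":"object","properties":{"gripper":{"type":"number"},"tx":{"type":"number"},"ty":{"type":"number"},"tz":{"type":"number"},"wx":{"type":"number"},"wy":{"type":"number"},"wz":{"type":"number"}}}},"squeeze":{"type":"number"}},"required":["increments"]}

```bash
mkdir -p pics; ls
cat > h.py <<'E'
import numpy as np, cv2
from cell import arm, cams, models
def save(cam,name):
    im=cams.grab_frame(cam); cv2.imwrite(f'pics/{name}.png',im[:,:,::-1]); return im
def ray(cam,uv,z,M=None):
    M=M or cams.camera_model(cam); T=np.array(M['cam_to_world'])
    d=np.array([(uv[0]-M['cx'])/M['fx'],-(uv[1]-M['cy'])/M['fy'],-1.])
    d=T[:3,:3]@d; o=T[:3,3]; return o+d*(z-o[2])/d[2]
def proj(cam,p,M=None):
    M=M or cams.camera_model(cam); T=np.array(M['cam_to_world'])
    c=T[:3,:3].T@(np.array(p)-T[:3,3]); return np.array([M['cx']-M['fx']*c[0]/c[2],M['cy']+M['fy']*c[1]/c[2]])
def st():
    s=arm.observe(); np.set_printoptions(precision=4,suppress=True)
    print('t',round(s['t'],2),'p',np.array(s['position']),'R',np.array(s['tcp_rot']).round(3).tolist(),'F',np.array(s['wrist_force']).round(1),'gap',s['finger_gap'],'gf',s['grip_force']); return s
E
python3 - <<'E'
from h import *
s=st(); print(cams.camera_model('top'))
print({k:v for k,v in cams.camera_model('scene').items()})
save('top','top0'); 
for l,z in [('flap_pull',.165),('flap_hinge',.055),('cabinet',0),('tray_pull',.085),('walnut_grip',.016),('black_grip',.016),('white_grip',.016),('gilt_grip',.016)]:
    for r in models.place_of('top',l)[:4]: print(l,r['conf'],np.round(r['uv'],1),ray('top',r['uv'],z).round(4))
save('scene','scene0')
for l,z in [('flap_pull',.165),('flap_hinge',.055),('cabinet',0)]:
    for r in models.place_of('scene',l)[:2]: print(l,r['conf'],np.round(r['uv'],1),ray('scene',r['uv'],z).round(4))
E
```

```text
pics
t 0.0 p [ 0.2293 -0.6077  0.2217] R [[0.936, 0.353, -0.001], [0.353, -0.936, 0.002], [-0.0, -0.002, -1.0]] F [0.2 0.2 0.5] gap 0.08686306527753941 gf 0.0
{'fx': 437.1925322207857, 'fy': 437.1925322207857, 'cx': 327.62932657511953, 'cy': 235.19601302002505, 'cam_to_world': array([[-0.0168,  0.9891, -0.1462,  0.3376],
       [-0.9998, -0.0175, -0.0039,  0.0447],
       [-0.0064,  0.1461,  0.9892,  1.2644],
       [ 0.    ,  0.    ,  0.    ,  1.    ]])}
{'fx': 456.5681894027711, 'fy': 456.5681894027711, 'cx': 316.27066726484793, 'cy': 239.80336090245277, 'cam_to_world': array([[ 0.5801, -0.5347,  0.6144,  1.3549],
       [ 0.8145,  0.3918, -0.4279, -0.5211],
       [-0.0119,  0.7487,  0.6628,  1.0169],
       [ 0.    ,  0.    ,  0.    ,  1.    ]])}
flap_pull 0.69 [339.3 164.8] [0.6848 0.0155 0.165 ]
cabinet 0.84 [341.6 210.6] [0.597  0.0072 0.    ]
cabinet 0.24 [436.7 325.1] [ 0.2616 -0.255   0.    ]
tray_pull 0.68 [337.9 163.3] [0.7145 0.0172 0.085 ]
tray_pull 0.6 [341.8 181.4] [0.6622 0.0074 0.085 ]
walnut_grip 0.79 [471.8 280.4] [ 0.3852 -0.3572  0.016 ]
walnut_grip 0.51 [475.5 176.5] [ 0.6887 -0.3878  0.016 ]
black_grip 0.75 [498.4 225.1] [ 0.5428 -0.4442  0.016 ]
black_grip 0.61 [188.2 224.4] [0.561  0.4538 0.016 ]
black_grip 0.23 [474.8 278.5] [ 0.3905 -0.3661  0.016 ]
white_grip 0.98 [186.1 229.2] [0.5469 0.4594 0.016 ]
white_grip 0.51 [473.1 281.1] [ 0.3832 -0.3608  0.016 ]
white_grip 0.35 [157.2 226.3] [0.557  0.5437 0.016 ]
gilt_grip 0.88 [210.9 273.8] [0.4166 0.3846 0.016 ]
gilt_grip 0.85 [163.4 267.3] [0.4376 0.5212 0.016 ]
gilt_grip 0.76 [174.9 323.2] [0.2798 0.4828 0.016 ]
gilt_grip 0.59 [307.4 301.5] [0.3339 0.1099 0.016 ]
flap_pull 0.81 [337.6 262.6] [0.6733 0.0216 0.165 ]
flap_hinge 0.6 [313.5 275.7] [0.5872 0.0016 0.055 ]
cabinet 0.69 [313.  288.5] [ 0.5859 -0.0003  0.    ]
cabinet 0.65 [376.9 266.5] [0.6281 0.2158 0.    ]
```

View pics/top0.png

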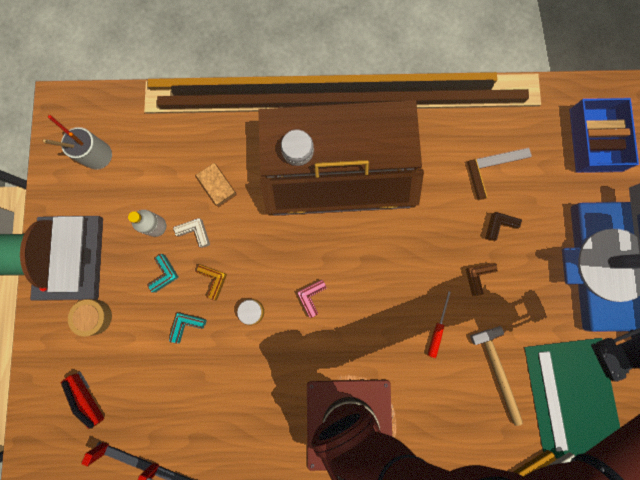

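View pics/scene0.png

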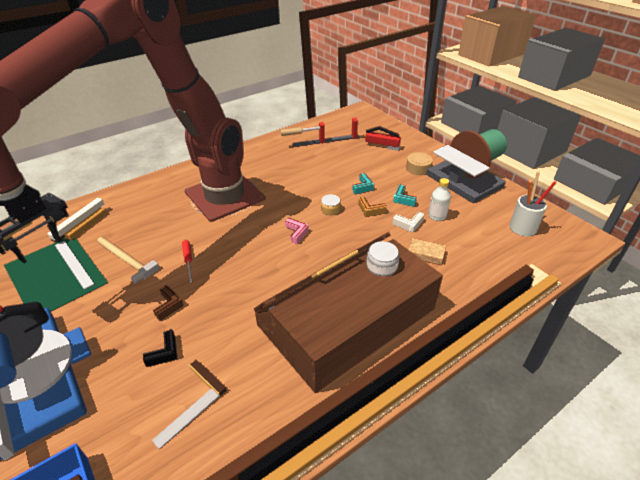

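The top view shows four wanted samples: white at (192,232), gilt at (211,281), black at (501,225) and walnut at (481,279). The turquoise ones at (163,272) and (186,326) and the pink one at (313,297) are look-alikes. The cabinet is shut, with its bar at (342,168).

```bash
cat >> h.py <<'E'
from scipy.optimize import minimize
# L outline, origin at outer corner, arm1 along +x, arm2 along +y
L=np.array([[0,0],[80,0],[80,26],[26,26],[26,80],[0,80]])/1000.
def sil(M,c,th,z0=0.,S=4):
    R=np.array([[np.cos(th),-np.sin(th)],[np.sin(th),np.cos(th)]]); P=L@R.T+c
    a=[np.array([proj('',[*p,z],M) for p in P])*S for z in (z0,z0+.032)]
    im=np.zeros((480*S,640*S),np.uint8)
    for q in a: cv2.fillPoly(im,[q.astype(np.int32)],1)
    for i in range(6):
        j=(i+1)%6; cv2.fillConvexPoly(im,np.array([a[0][i],a[0][j],a[1][j],a[1][i]]).astype(np.int32),1)
    return im
def fitL(cam,mask,M=None,z0=0.,S=4):
    """returns corner xy, theta (of first arm), iou"""
    M=M or cams.camera_model(cam); m=cv2.resize(mask.astype(np.uint8),(640*S,480*S),interpolation=cv2.INTER_NEAREST)
    v,u=np.nonzero(mask); c0=ray(cam,(u.mean(),v.mean()),z0+.016,M)[:2]
    ys,xs=np.nonzero(m); 
    def f(x):
        s=sil(M,x[:2],x[2],z0,S); return 1-(s&m).sum()/((s|m).sum())
    best=None
    for t in np.arange(0,2*np.pi,np.pi/4):
        cen=np.array([np.cos(t)-np.sin(t),np.sin(t)+np.cos(t)])*.0285
        r=minimize(f,[*(c0-cen),t],method='Nelder-Mead',options=dict(initial_simplex=np.array([[*(c0-cen),t]]*4)+np.vstack([np.zeros(3),np.diag([.01,.01,.3])]),maxiter=25))
        if best is None or r.fun<best.fun: best=r
    r=minimize(f,best.x,method='Nelder-Mead',options=dict(initial_simplex=np.array([best.x]*4)+np.vstack([np.zeros(3),np.diag([.004,.004,.1])]),maxiter=60))
    return r.x[:2],(r.x[2]+np.pi)%(2*np.pi)-np.pi,1-r.fun
def loc(cam,label,near,M=None,z0=0.,S=3):
    M=M or cams.camera_model(cam)
    for r in sorted(models.cut_out(cam,label),key=lambda r:-r['conf']):
        p=ray(cam,r['uv'],.016+z0,M)
        if np.hypot(*(p[:2]-near))<.06:
            c,t,i=fitL(cam,r['mask'],M,z0,S); print(label,cam,'conf',r['conf'],'corner',c.round(4),'th',round(t,3),'iou',round(i,3)); return c,t
    print(label,'none')
E
python3 - <<'E'
from h import *
for cam in('top','scene'):
    cams.grab_frame(cam)
    for l,n in [('walnut_grip',(.385,-.38)),('black_grip',(.54,-.45)),('white_grip',(.54,.44)),('gilt_grip',(.4,.385))]:
        loc(cam,l,n)
    for r in models.cut_out(cam,'flap_pull')[:1]:
        v,u=np.nonzero(r['mask']); print('bar uv',r['uv'],len(u),u.min(),u.max(),v.min(),v.max())
        P=np.array([ray(cam,(a,b),.165)[:2] for a,b in zip(u,v)]); cen=P.mean(0); w,V=np.linalg.eigh(np.cov(P.T)); print(cen,np.sqrt(w*12),V[:,1],'yaw',np.arctan(-V[0,1]/V[1,1]))
        e=(P-cen)@V[:,1]; print(e.min(),e.max())
    m=models.cut_out(cam,'cabinet')[0]['mask']; c=max(cv2.findContours(m.astype(np.uint8),0,2)[0],key=cv2.contourArea); print(cv2.approxPolyDP(c,5,True)[:,0].tolist())
print(cams.camera_model('wrist'))
E
```

```text
walnut_grip top conf 0.82 corner [ 0.4194 -0.3437] th -2.96 iou 0.832
black_grip top conf 0.59 corner [ 0.5804 -0.4304] th 2.841 iou 0.903
white_grip top conf 0.66 corner [0.5757 0.4169] th 1.894 iou 0.843
gilt_grip top conf 0.67 corner [0.4155 0.3408] th 1.211 iou 0.917
bar uv [339.6, 193.1] 6157 260 423 161 214Traceback (most recent call last):
  File "<stdin>", line 8, in <module>
  File "h.py", line 6, in ray
    M=M or cams.camera_model(cam); T=np.array(M['cam_to_world'])
           ~~~~~~~~~~~~~~~~~^^^^^
ValueError: time passes only in moves, steps and waits
```

Run:
```python
from h import *
MM={c:cams.camera_model(c) for c in('top','scene','wrist')}
print(MM['wrist'])
for cam in('top','scene'):
    M=MM[cam]; im=cams.grab_frame(cam)
    hsv=cv2.cvtColor(im,cv2.COLOR_RGB2HSV)
    r=models.place_of(cam,'flap_pull')[0]; u0,v0=map(int,r['uv'])
    k=np.zeros((480,640),bool); k[v0-30:v0+30,u0-45:u0+45]=1
    y=k&(hsv[...,1]>130)&(hsv[...,2]>130)&(hsv[...,0]>15)
    v,u=np.nonzero(y); P=np.array([ray(cam,(a,b),.165,M)[:2] for a,b in zip(u,v)])
    cen=P.mean(0); w,V=np.linalg.eigh(np.cov(P.T)); e=(P-cen)@V[:,1]
    print(cam,len(u),cen,'yaw',np.arctan(-V[0,1]/V[1,1]),e.min(),e.max(), np.sqrt(w*12))
    m=models.cut_out(cam,'cabinet')[0]['mask']; c=max(cv2.findContours(m.astype(np.uint8),0,2)[0],key=cv2.contourArea); a=cv2.approxPolyDP(c,4,True)[:,0]
    for q in a: print(q,ray(cam,q,.14,M)[:2],ray(cam,q,0,M)[:2])
```

```text
{'fx': 333.6417301967416, 'fy': 333.6417301967416, 'cx': 313.84368010509496, 'cy': 239.71928258427513, 'cam_to_world': array([[ 3.52901395e-01,  8.99345873e-01,  2.58142608e-01,
         2.99816374e-01],
       [-9.35660239e-01,  3.39417891e-01,  9.66199418e-02,
        -5.81882429e-01],
       [-7.23473769e-04, -2.75631087e-01,  9.61263221e-01,
         3.84605186e-01],
       [ 0.00000000e+00,  0.00000000e+00,  0.00000000e+00,
         1.00000000e+00]])}
top 271 [0.68579057 0.00961185] yaw 0.04495626130371272 -0.06937090474046136 0.0697222673660229 [0.03046675 0.16002374]
[415 102] [ 0.86555305 -0.1945546 ] [ 0.93129148 -0.22434026]
[260 109] [0.85376307 0.22708384] [0.9180335  0.24979744]
[260 182] [0.64943645 0.22588962] [0.68826566 0.24845452]
[266 212] [0.56813017 0.20966596] [0.59683572 0.23021081]
[405 210] [ 0.56688181 -0.15464995] [ 0.59543194 -0.17946698]
[417 205] [ 0.57967596 -0.18665575] [ 0.60981912 -0.21545791]
[423 170] [ 0.67420608 -0.20698141] [ 0.71611942 -0.23831437]
scene 180 [0.66388395 0.01297469] yaw 0.012417323905608433 -0.0770628016464667 0.08148959889251488 [0.1169868  0.15380125]
[389 232] [0.64039054 0.23799387] [0.52631932 0.35918992]
[254 308] [ 0.65872758 -0.22808819] [ 0.54758401 -0.1813057 ]
[258 325] [ 0.71040572 -0.24648329] [ 0.60751296 -0.20263773]
[314 392] [ 0.93285352 -0.23924162] [ 0.86547624 -0.19423986]
[434 308] [0.92078439 0.13218032] [0.85148019 0.23648242]
[442 274] [0.85138755 0.23518219] [0.77100362 0.35592933]
[394 239] [0.67212081 0.22856137] [0.56311558 0.34825144]
[389 241] [0.67007127 0.21103118] [0.56073881 0.32792242]
[398 249] [0.71034469 0.20850446] [0.60744218 0.32499229]
[398 268] [0.76601793 0.15643749] [0.67200408 0.26461243]
[385 276] [0.76775545 0.10807396] [0.67401902 0.2085273 ]
[368 269] [0.72122979 0.0886603 ] [0.62006518 0.1860141 ]
[368 248] [0.65720009 0.14296939] [0.54581264 0.24899405]
```

```bash
cat >> h.py <<'E'
from scipy.spatial.transform import Rotation as Ro
def go(p,yaw,s=None):
    s=s or arm.observe(); R=np.array(s['tcp_rot'])
    Rt=np.array([[np.cos(yaw),np.sin(yaw),0],[np.sin(yaw),-np.cos(yaw),0],[0,0,-1]])
    d=R.T@(np.array(p)-s['position']); w=Ro.from_matrix(R.T@Rt).as_rotvec()
    print('t',round(s['t'],1),'d',d.round(4),'w',w.round(4),'rows',max(np.linalg.norm(d)/.05,np.linalg.norm(w)/.15).round(1))
E
python3 - <<'E'
from h import *
go([.69,.012,.30],1.604)
E
```

```text
t 1.2 d [ 0.6498 -0.4176 -0.0774] w [-0.     -0.     -1.2432] rows 15.5
```

Emit:
{"op": "drive_tool", "data": {
  "increments": [
    {"tz":-0.05},
    {"tz":-0.077,"tx":0.03,"ty":-0.02},
    {"tx":0.65,"ty":-0.418,"tz":-0.077,"wz":-1.243},
    {"tx":0.65,"ty":-0.418,"tz":-0.077,"wz":-1.243},
    {"tx":0.65,"ty":-0.418,"tz":-0.077,"wz":-1.243},
    {"tx":0.65,"ty":-0.418,"tz":-0.077,"wz":-1.243},
    {"tx":0.65,"ty":-0.418,"tz":-0.077,"wz":-1.243},
    {"tx":0.65,"ty":-0.418,"tz":-0.077,"wz":-1.243},
    {"tx":0.65,"ty":-0.418,"tz":-0.077,"wz":-1.243},
    {"tx":0.65,"ty":-0.418,"tz":-0.077,"wz":-1.243},
    {"tx":0.65,"ty":-0.418,"tz":-0.077,"wz":-1.243},
    {"tx":0.65,"ty":-0.418,"tz":-0.077,"wz":-1.243},
    {"tx":0.65,"ty":-0.418,"tz":-0.077,"wz":-1.243},
    {"tx":0.65,"ty":-0.418,"tz":-0.077,"wz":-1.243},
    {"tx":0.65,"ty":-0.418,"tz":-0.077,"wz":-1.243},
    {"tx":0.65,"ty":-0.418,"tz":-0.077,"wz":-1.243},
    {"tx":0.65,"ty":-0.418,"tz":-0.077,"wz":-1.243},
    {"tx":0.65,"ty":-0.418,"tz":-0.077,"wz":-1.243},
    {"tx":0.65,"ty":-0.418,"tz":-0.077,"wz":-1.243},
    {"tx":0.65,"ty":-0.418,"tz":-0.077,"wz":-1.243}
  ]
}}

```text
invalid input at $.increments[0]: expected keys gripper, tx, ty, tz, wx, wy, wz
```

Run:
```python
from h import *
s=st(); M=cams.camera_model('wrist'); save('wrist','w1')
print(proj('',[.69,.012,.165],M))
for l,z in [('flap_pull',.165),('tray_pull',.085)]:
    for r in models.place_of('wrist',l)[:2]: print(l,r['conf'],r['uv'],ray('wrist',r['uv'],z,M))
```

```text
t 1.25 p [ 0.2295 -0.6081  0.2225] R [[0.936, 0.353, 0.0], [0.353, -0.936, 0.0], [0.0, -0.0, -1.0]] F [ 0.1 -0.2 -0.3] gap 0.08699148745866697 gf 0.0
[-2316.8263 -3619.9682]
```

View pics/w1.png

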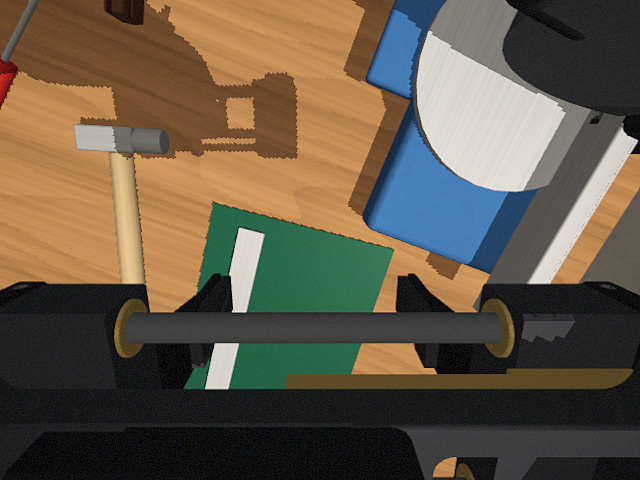

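All seven keys are required and the arm has not moved. The wrist view shows only the bench at the start, with fingertips at about (215,300) and (415,300).

Emit:
{"op": "drive_tool", "data": {
  "increments": [
    {"gripper":1,"tx":0,"ty":0,"tz":-0.05,"wx":0,"wy":0,"wz":0},
    {"gripper":1,"tx":0.65,"ty":-0.418,"tz":-0.077,"wx":0,"wy":0,"wz":-1.243},
    {"gripper":1,"tx":0.65,"ty":-0.418,"tz":-0.077,"wx":0,"wy":0,"wz":-1.243},
    {"gripper":1,"tx":0.65,"ty":-0.418,"tz":-0.077,"wx":0,"wy":0,"wz":-1.243},
    {"gripper":1,"tx":0.65,"ty":-0.418,"tz":-0.077,"wx":0,"wy":0,"wz":-1.243},
    {"gripper":1,"tx":0.65,"ty":-0.418,"tz":-0.077,"wx":0,"wy":0,"wz":-1.243},
    {"gripper":1,"tx":0.65,"ty":-0.418,"tz":-0.077,"wx":0,"wy":0,"wz":-1.243},
    {"gripper":1,"tx":0.65,"ty":-0.418,"tz":-0.077,"wx":0,"wy":0,"wz":-1.243},
    {"gripper":1,"tx":0.65,"ty":-0.418,"tz":-0.077,"wx":0,"wy":0,"wz":-1.243},
    {"gripper":1,"tx":0.65,"ty":-0.418,"tz":-0.077,"wx":0,"wy":0,"wz":-1.243},
    {"gripper":1,"tx":0.65,"ty":-0.418,"tz":-0.077,"wx":0,"wy":0,"wz":-1.243},
    {"gripper":1,"tx":0.65,"ty":-0.418,"tz":-0.077,"wx":0,"wy":0,"wz":-1.243},
    {"gripper":1,"tx":0.65,"ty":-0.418,"tz":-0.077,"wx":0,"wy":0,"wz":-1.243},
    {"gripper":1,"tx":0.65,"ty":-0.418,"tz":-0.077,"wx":0,"wy":0,"wz":-1.243},
    {"gripper":1,"tx":0.65,"ty":-0.418,"tz":-0.077,"wx":0,"wy":0,"wz":-1.243},
    {"gripper":1,"tx":0.65,"ty":-0.418,"tz":-0.077,"wx":0,"wy":0,"wz":-1.243},
    {"gripper":1,"tx":0.65,"ty":-0.418,"tz":-0.077,"wx":0,"wy":0,"wz":-1.243},
    {"gripper":1,"tx":0.65,"ty":-0.418,"tz":-0.077,"wx":0,"wy":0,"wz":-1.243},
    {"gripper":1,"tx":0.65,"ty":-0.418,"tz":-0.077,"wx":0,"wy":0,"wz":-1.243},
    {"gripper":1,"tx":0.65,"ty":-0.418,"tz":-0.077,"wx":0,"wy":0,"wz":-1.243}
  ]
}}

```text
t: 3.4
position: [0.6898, 0.0106, 0.2997]
tcp_rot: [[-0.031, 1.0, -0.0], [1.0, 0.031, -0.001], [-0.001, -0.0, -1.0]]
wrist_force: [-0.4, -0.5, -0.5]
finger_gap: 0.0873
grip_force: 0.0
```

Run:
```python
from h import *
s=st(); M=cams.camera_model('wrist'); save('wrist','w2')
print(proj('',[.69,.012,.165],M), proj('',[s['position'][0],s['position'][1],.165],M))
for l,z in [('flap_pull',.165),('tray_pull',.085)]:
    for r in models.place_of('wrist',l)[:2]: print(l,r['conf'],r['uv'],ray('wrist',r['uv'],z,M))
```

```text
t 3.4 p [0.6898 0.0106 0.2997] R [[-0.031, 1.0, -0.0], [1.0, 0.031, -0.001], [-0.001, -0.0, -1.0]] F [-0.4 -0.5 -0.5] gap 0.0872963457680302 gf 0.0
[314.5775 227.935 ] [314.2871 229.3735]
tray_pull 0.65 [289.6, 210.3] [0.6615 0.012  0.085 ]
```

View pics/w2.png

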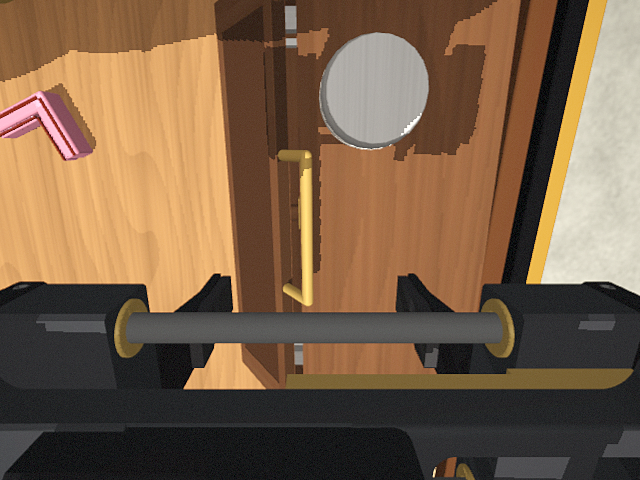

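Wrist view: the bar runs from (307,152) to (307,302), so its middle is at (307,227). The stain can at (375,90) stands clear of the grip.

Run:
```python
from h import *
M=cams.camera_model('wrist')
a,b=ray('',(307,156),.167,M),ray('',(307,299),.167,M); print(a,b,(a+b)/2,np.hypot(*(a-b)[:2]))
# front edges: image left edge of flap/plinth bottom
for uv in [(235,200),(245,360),(218,0)]: print(ray('',uv,.05,M),ray('',uv,0.,M))
B=(a+b)/2; go([B[0],B[1],.150],1.604)
```

```text
[0.68155703 0.07591417 0.167     ] [ 0.68493476 -0.05855055  0.167     ] [0.6832459  0.00868181 0.167     ] 0.13450713739613276
[0.59132331 0.01614852 0.05      ] [0.57970687 0.00767415 0.        ]
[ 0.59771921 -0.21436819  0.05      ] [ 0.58687899 -0.25081846  0.        ]
[0.58059008 0.23020013 0.05      ] [0.56767104 0.24770341 0.        ]
t 3.5 d [-0.0018 -0.0066  0.1499] w [ 0.0004  0.0007 -0.0024] rows 3.0
```

Emit:
{"op": "drive_tool", "data": {
  "squeeze": 15,
  "increments": [
    {"gripper":1,"tx":-0.002,"ty":-0.006,"tz":0.05,"wx":0,"wy":0,"wz":0},
    {"gripper":1,"tx":-0.002,"ty":-0.006,"tz":0.1,"wx":0,"wy":0,"wz":0},
    {"gripper":1,"tx":-0.002,"ty":-0.006,"tz":0.13,"wx":0,"wy":0,"wz":0},
    {"gripper":1,"tx":-0.002,"ty":-0.006,"tz":0.149,"wx":0,"wy":0,"wz":0},
    {"gripper":0.3,"tx":-0.002,"ty":-0.006,"tz":0.149,"wx":0,"wy":0,"wz":0},
    {"gripper":0,"tx":-0.002,"ty":-0.006,"tz":0.149,"wx":0,"wy":0,"wz":0},
    {"gripper":0,"tx":-0.002,"ty":-0.006,"tz":0.149,"wx":0,"wy":0,"wz":0},
    {"gripper":0,"tx":-0.002,"ty":-0.006,"tz":0.149,"wx":0,"wy":0,"wz":0},
    {"gripper":0,"tx":-0.002,"ty":-0.006,"tz":0.149,"wx":0,"wy":0,"wz":0}
  ]
}}

```text
t: 4.45
position: [0.6846, 0.0102, 0.1517]
tcp_rot: [[-0.033, 0.999, 0.001], [0.999, 0.033, -0.0], [-0.0, 0.001, -1.0]]
wrist_force: [-1.2, -0.6, -0.4]
finger_gap: 0.0547
grip_force: 0.2
```

Run:
```python
from h import *
st()
for f in np.linspace(0,2.36,13):
    print(f.round(2), 'ty',(.155*(np.sin(.785-f)-np.sin(.785))).round(4),'tz',-(.155*(np.cos(.785-f)-np.cos(.785))).round(4))
```

```text
t 4.45 p [0.6846 0.0102 0.1517] R [[-0.033, 0.999, 0.001], [0.999, 0.033, -0.0], [-0.0, 0.001, -1.0]] F [-1.2 -0.6 -0.4] gap 0.05471689124947598 gf 0.24145440431311727
0.0 ty 0.0 tz -0.0
0.2 ty -0.0235 tz -0.0193
0.39 ty -0.0504 tz -0.0336
0.59 ty -0.0795 tz -0.0424
0.79 ty -0.1098 tz -0.0454
0.98 ty -0.1401 tz -0.0423
1.18 ty -0.1692 tz -0.0334
1.38 ty -0.196 tz -0.019
1.57 ty -0.2195 tz 0.0004
1.77 ty -0.2387 tz 0.024
1.97 ty -0.253 tz 0.0508
2.16 ty -0.2617 tz 0.08
2.36 ty -0.2646 tz 0.1103
```

Fingers are slow; let them close.

Emit:
{"op": "drive_tool", "data": {
  "squeeze": 15,
  "increments": [
    {"gripper":0,"tx":0,"ty":0,"tz":0,"wx":0,"wy":0,"wz":0},
    {"gripper":0,"tx":0,"ty":0,"tz":0,"wx":0,"wy":0,"wz":0},
    {"gripper":0,"tx":0,"ty":0,"tz":0,"wx":0,"wy":0,"wz":0},
    {"gripper":0,"tx":0,"ty":0,"tz":0,"wx":0,"wy":0,"wz":0},
    {"gripper":0,"tx":0,"ty":0,"tz":0,"wx":0,"wy":0,"wz":0},
    {"gripper":0,"tx":0,"ty":0,"tz":0,"wx":0,"wy":0,"wz":0}
  ]
}}

```text
t: 5.05
position: [0.6856, 0.0103, 0.1516]
tcp_rot: [[-0.033, 0.999, 0.003], [0.999, 0.033, 0.0], [0.0, 0.003, -1.0]]
wrist_force: [5.2, -0.2, 3.9]
finger_gap: 0.0083
grip_force: 14.7
```

Emit:
{"op": "drive_tool", "data": {
  "squeeze": 15,
  "increments": [
    {"gripper":0,"tx":0,"ty":-0.0235,"tz":-0.0193,"wx":0,"wy":0,"wz":0},
    {"gripper":0,"tx":0,"ty":-0.0504,"tz":-0.0336,"wx":0,"wy":0,"wz":0},
    {"gripper":0,"tx":0,"ty":-0.0795,"tz":-0.0424,"wx":0,"wy":0,"wz":0},
    {"gripper":0,"tx":0,"ty":-0.1098,"tz":-0.0454,"wx":0,"wy":0,"wz":0},
    {"gripper":0,"tx":0,"ty":-0.1401,"tz":-0.0423,"wx":0,"wy":0,"wz":0},
    {"gripper":0,"tx":0,"ty":-0.1692,"tz":-0.0334,"wx":0,"wy":0,"wz":0},
    {"gripper":0,"tx":0,"ty":-0.196,"tz":-0.019,"wx":0,"wy":0,"wz":0},
    {"gripper":0,"tx":0,"ty":-0.2195,"tz":0.0004,"wx":0,"wy":0,"wz":0},
    {"gripper":0,"tx":0,"ty":-0.2195,"tz":0.0004,"wx":0,"wy":0,"wz":0}
  ]
}}

```text
t: 5.95
position: [0.4619, 0.0024, 0.1479]
tcp_rot: [[-0.032, 0.999, -0.003], [0.999, 0.032, -0.001], [-0.001, -0.003, -1.0]]
wrist_force: [-0.2, -0.6, 0.1]
finger_gap: 0.0059
grip_force: 0.0
```

Run:
```python
from h import *
st(); a=save('top','t1'); b=save('scene','s1'); cv2.imwrite('pics/c1.png',np.hstack([cv2.resize(a[60:260,220:460],None,fx=1.65,fy=1.65),cv2.resize(b[180:380,220:460],None,fx=1.65,fy=1.65)])[:,:,::-1])
```

```text
t 5.95 p [0.4619 0.0024 0.1479] R [[-0.032, 0.999, -0.003], [0.999, 0.032, -0.001], [-0.001, -0.003, -1.0]] F [-0.2 -0.6  0.1] gap 0.005860974713552484 gf 0.0
```

View pics/c1.png

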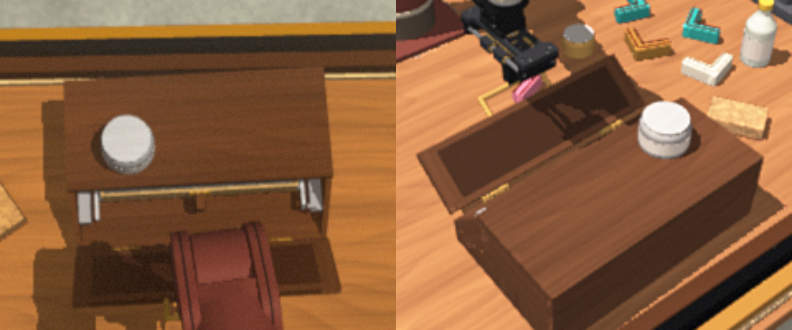

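The flap is about 0.5–0.7 rad above level and the bar slipped out of the grip, in front of the gripper. I'll press the flap down from its inner side with closed fingers.

Emit:
{"op": "drive_tool", "data": {
  "squeeze": 15,
  "increments": [
    {"gripper":0,"tx":0,"ty":0,"tz":-0.045,"wx":0,"wy":0,"wz":0},
    {"gripper":0,"tx":0,"ty":0.0,"tz":-0.08,"wx":0,"wy":0,"wz":0},
    {"gripper":0,"tx":0,"ty":0.04,"tz":-0.08,"wx":0,"wy":0,"wz":0},
    {"gripper":0,"tx":0,"ty":0.05,"tz":-0.05,"wx":0,"wy":0,"wz":0},
    {"gripper":0,"tx":0,"ty":0.05,"tz":-0.01,"wx":0,"wy":0,"wz":0},
    {"gripper":0,"tx":0,"ty":0.05,"tz":0.02,"wx":0,"wy":0,"wz":0},
    {"gripper":0,"tx":0,"ty":0.045,"tz":0.04,"wx":0,"wy":0,"wz":0},
    {"gripper":0,"tx":0,"ty":0.035,"tz":0.058,"wx":0,"wy":0,"wz":0},
    {"gripper":0,"tx":0,"ty":0.025,"tz":0.073,"wx":0,"wy":0,"wz":0},
    {"gripper":0,"tx":0,"ty":0.015,"tz":0.083,"wx":0,"wy":0,"wz":0},
    {"gripper":0,"tx":0,"ty":0.01,"tz":0.088,"wx":0,"wy":0,"wz":0},
    {"gripper":0,"tx":0,"ty":0.01,"tz":0.089,"wx":0,"wy":0,"wz":0}
  ]
}}

```text
t: 7.25
position: [0.4747, 0.0034, 0.0615]
tcp_rot: [[-0.033, 0.999, -0.001], [0.999, 0.033, -0.0], [-0.0, -0.001, -1.0]]
wrist_force: [-1.3, 0.0, 2.3]
finger_gap: 0.0006
grip_force: 0.9
```

Run:
```python
from h import *
st()
```

```text
t 7.25 p [0.4747 0.0034 0.0615] R [[-0.033, 0.999, -0.001], [0.999, 0.033, -0.0], [-0.0, -0.001, -1.0]] F [-1.3  0.   2.3] gap 0.0005598753095738725 gf 0.9161282877903432
```

Emit:
{"op": "drive_tool", "data": {
  "increments": [
    {"gripper":0,"tx":0,"ty":0,"tz":0.003,"wx":0,"wy":0,"wz":0},
    {"gripper":0,"tx":0,"ty":0,"tz":0.005,"wx":0,"wy":0,"wz":0},
    {"gripper":0,"tx":0,"ty":0,"tz":0.005,"wx":0,"wy":0,"wz":0}
  ]
}}

```text
t: 7.55
position: [0.4751, 0.0034, 0.0606]
tcp_rot: [[-0.033, 0.999, -0.001], [0.999, 0.033, -0.002], [-0.002, -0.001, -1.0]]
wrist_force: [-27.7, -1.5, 58.7]
finger_gap: 0.0006
grip_force: 29.5
```

Run:
```python
from h import *
go([.635,.007,.23],.033)
```

```text
t 7.5 d [-0.0021  0.1597 -0.1696] w [8.0000e-04 2.8000e-03 1.5707e+00] rows 10.5
```

Emit:
{"op": "drive_tool", "data": {
  "increments": [
    {"gripper":0.2,"tx":0,"ty":0,"tz":-0.05,"wx":0,"wy":0,"wz":0},
    {"gripper":0.6,"tx":0,"ty":0.0,"tz":-0.1,"wx":0,"wy":0,"wz":0.15},
    {"gripper":0.6,"tx":0,"ty":0.02,"tz":-0.14,"wx":0,"wy":0,"wz":0.3},
    {"gripper":0.6,"tx":-0.002,"ty":0.06,"tz":-0.17,"wx":0,"wy":0,"wz":0.45},
    {"gripper":0.6,"tx":-0.002,"ty":0.1,"tz":-0.17,"wx":0,"wy":0,"wz":0.6},
    {"gripper":0.6,"tx":-0.002,"ty":0.14,"tz":-0.17,"wx":0,"wy":0,"wz":0.75},
    {"gripper":0.6,"tx":-0.002,"ty":0.16,"tz":-0.17,"wx":0,"wy":0,"wz":0.9},
    {"gripper":0.6,"tx":-0.002,"ty":0.16,"tz":-0.17,"wx":0,"wy":0,"wz":1.05},
    {"gripper":0.6,"tx":-0.002,"ty":0.16,"tz":-0.17,"wx":0,"wy":0,"wz":1.2},
    {"gripper":0.6,"tx":-0.002,"ty":0.16,"tz":-0.17,"wx":0,"wy":0,"wz":1.35},
    {"gripper":0.6,"tx":-0.002,"ty":0.16,"tz":-0.17,"wx":0,"wy":0,"wz":1.5},
    {"gripper":0.6,"tx":-0.002,"ty":0.16,"tz":-0.17,"wx":0,"wy":0,"wz":1.571},
    {"gripper":0.6,"tx":-0.002,"ty":0.16,"tz":-0.17,"wx":0,"wy":0,"wz":1.571}
  ]
}}

```text
t: 8.85
position: [0.6354, 0.0067, 0.2268]
tcp_rot: [[0.999, 0.032, 0.001], [0.032, -0.999, 0.0], [0.001, -0.0, -1.0]]
wrist_force: [-0.2, 0.6, -0.0]
finger_gap: 0.052
grip_force: 0.0
```

Run:
```python
from h import *
s=st(); M=cams.camera_model('wrist'); a=save('wrist','w3')
for l,z in [('tray_pull',.085),('flap_pull',.055)]:
    for r in models.place_of('wrist',l)[:2]: print(l,r['conf'],r['uv'],ray('wrist',r['uv'],z,M))
MT=cams.camera_model('top'); b=save('top','t3')
for l,z in [('tray_pull',.085),('flap_pull',.055)]:
    for r in models.place_of('top',l)[:2]: print(l,r['conf'],r['uv'],ray('top',r['uv'],z,MT))
cv2.imwrite('pics/c3.png',np.hstack([cv2.resize(a,(480,360)),cv2.resize(b[80:280,240:420],(320,360))])[:,:,::-1])
```

```text
t 8.85 p [0.6354 0.0067 0.2268] R [[0.999, 0.032, 0.001], [0.032, -0.999, 0.0], [0.001, -0.0, -1.0]] F [-0.2  0.6 -0. ] gap 0.05197617230611317 gf 0.0
tray_pull 0.6 [473.5, 283.5] [ 0.3743 -0.339   0.085 ]
flap_pull 0.82 [343.1, 264.6] [0.4333 0.008  0.055 ]
```

View pics/c3.png

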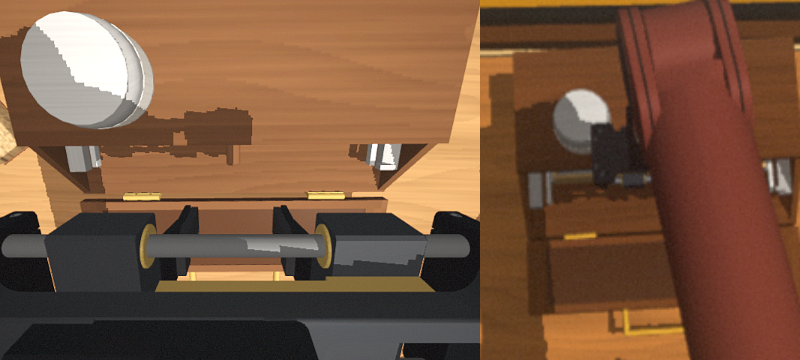

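The flap is fully down. In the full wrist frame, the tray pull's block shows at about (311,205), with its front end near row 220 and its sides at columns 303 and 319. The hinge line is at about row 264.

Run:
```python
from h import *
M=cams.camera_model('wrist')
for uv,z in [((311,220),.096),((303,215),.096),((319,215),.096),((311,262),.06),((131,262),.06),((489,262),.06),((311,192),.14)]: print(uv,z,ray('',uv,z,M))
im=cv2.imread('pics/w3.png'); cv2.imwrite('pics/c4.png',cv2.resize(im[150:290,200:430],(800,487),interpolation=cv2.INTER_CUBIC))
```

```text
(311, 220) 0.096 [0.64447085 0.00922462 0.096     ]
(303, 215) 0.096 [0.64879198 0.01650392 0.096     ]
(319, 215) 0.096 [0.64927555 0.00223186 0.096     ]
(311, 262) 0.06 [0.59157777 0.00788844 0.06      ]
(131, 262) 0.06 [0.58519082 0.19573587 0.06      ]
(489, 262) 0.06 [ 0.59788818 -0.17770812  0.06      ]
(311, 192) 0.14 [0.67562849 0.00980723 0.14      ]
```

View pics/c4.png

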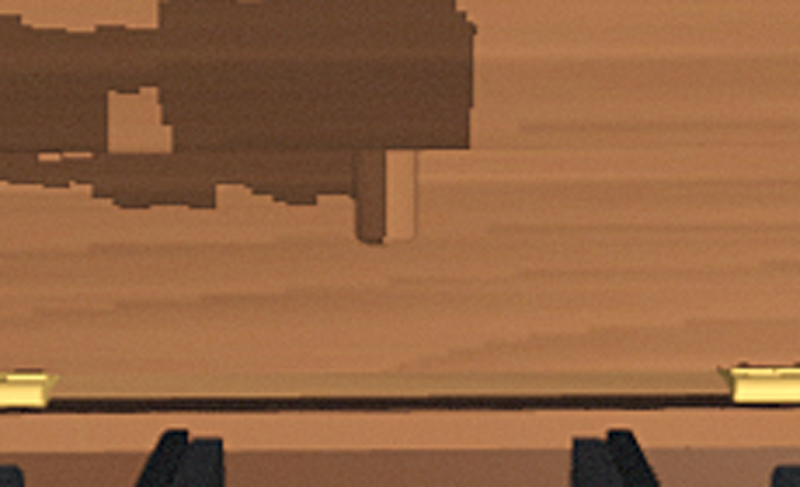

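Pull front end is at x=0.6445, y=0.009, 16 mm wide as specified, which puts the hinge at x≈0.589. The board edge at 0.6756 agrees.

Run:
```python
from h import *
go([.652,.0095,.077],.033)
```

```text
t 9.2 d [ 0.0173 -0.0023  0.1493] w [-0.0001 -0.0001  0.0009] rows 3.0
```

Emit:
{"op": "drive_tool", "data": {
  "squeeze": 40,
  "increments": [
    {"gripper":0.6,"tx":0.017,"ty":-0.002,"tz":0.05,"wx":0,"wy":0,"wz":0},
    {"gripper":0.6,"tx":0.017,"ty":-0.002,"tz":0.1,"wx":0,"wy":0,"wz":0},
    {"gripper":0.6,"tx":0.017,"ty":-0.002,"tz":0.13,"wx":0,"wy":0,"wz":0},
    {"gripper":0.6,"tx":0.017,"ty":-0.002,"tz":0.149,"wx":0,"wy":0,"wz":0},
    {"gripper":0,"tx":0.017,"ty":-0.002,"tz":0.149,"wx":0,"wy":0,"wz":0},
    {"gripper":0,"tx":0.017,"ty":-0.002,"tz":0.149,"wx":0,"wy":0,"wz":0},
    {"gripper":0,"tx":0.017,"ty":-0.002,"tz":0.149,"wx":0,"wy":0,"wz":0},
    {"gripper":0,"tx":0.017,"ty":-0.002,"tz":0.149,"wx":0,"wy":0,"wz":0},
    {"gripper":0,"tx":0.017,"ty":-0.002,"tz":0.149,"wx":0,"wy":0,"wz":0},
    {"gripper":0,"tx":0.017,"ty":-0.002,"tz":0.149,"wx":0,"wy":0,"wz":0},
    {"gripper":0,"tx":0.017,"ty":-0.002,"tz":0.149,"wx":0,"wy":0,"wz":0}
  ]
}}

```text
t: 10.25
position: [0.6522, 0.0102, 0.0782]
tcp_rot: [[0.999, 0.034, 0.001], [0.034, -0.999, 0.001], [0.002, -0.001, -1.0]]
wrist_force: [-0.8, 3.1, 6.3]
finger_gap: 0.0158
grip_force: 40.0
```

Emit:
{"op": "drive_tool", "data": {
  "increments": [
    {"gripper":0,"tx":-0.02,"ty":0,"tz":0,"wx":0,"wy":0,"wz":0},
    {"gripper":0,"tx":-0.045,"ty":0,"tz":0,"wx":0,"wy":0,"wz":0},
    {"gripper":0,"tx":-0.07,"ty":0,"tz":0,"wx":0,"wy":0,"wz":0},
    {"gripper":0,"tx":-0.095,"ty":0,"tz":0,"wx":0,"wy":0,"wz":0},
    {"gripper":0,"tx":-0.12,"ty":0,"tz":0,"wx":0,"wy":0,"wz":0},
    {"gripper":0,"tx":-0.145,"ty":0,"tz":0,"wx":0,"wy":0,"wz":0},
    {"gripper":0,"tx":-0.17,"ty":0,"tz":0,"wx":0,"wy":0,"wz":0},
    {"gripper":0,"tx":-0.185,"ty":0,"tz":0,"wx":0,"wy":0,"wz":0},
    {"gripper":0,"tx":-0.19,"ty":0,"tz":0,"wx":0,"wy":0,"wz":0},
    {"gripper":0,"tx":-0.191,"ty":0,"tz":0,"wx":0,"wy":0,"wz":0},
    {"gripper":0,"tx":-0.191,"ty":0,"tz":0,"wx":0,"wy":0,"wz":0}
  ]
}}

```text
t: 11.35
position: [0.4642, 0.0029, 0.0782]
tcp_rot: [[0.999, 0.033, 0.008], [0.033, -0.999, 0.0], [0.008, -0.0, -1.0]]
wrist_force: [13.5, 1.9, -9.8]
finger_gap: 0.0158
grip_force: 40.0
```

Emit:
{"op": "drive_tool", "data": {
  "increments": [
    {"gripper":0,"tx":0.006,"ty":0,"tz":0,"wx":0,"wy":0,"wz":0},
    {"gripper":0,"tx":0.011,"ty":0,"tz":0,"wx":0,"wy":0,"wz":0},
    {"gripper":0,"tx":0.011,"ty":0,"tz":0,"wx":0,"wy":0,"wz":0}
  ]
}}

```text
t: 11.65
position: [0.4689, 0.0032, 0.0779]
tcp_rot: [[0.999, 0.033, -0.007], [0.033, -0.999, -0.001], [-0.007, 0.001, -1.0]]
wrist_force: [-22.0, 0.9, 29.0]
finger_gap: 0.0154
grip_force: 40.0
```

Locked: the tray gives only 4.7 mm before resisting. Release, rise, and head for walnut.

Emit:
{"op": "drive_tool", "data": {
  "increments": [
    {"gripper":0.3,"tx":0.004,"ty":0,"tz":0,"wx":0,"wy":0,"wz":0},
    {"gripper":0.6,"tx":0.004,"ty":0,"tz":0,"wx":0,"wy":0,"wz":0},
    {"gripper":0.6,"tx":0.004,"ty":0,"tz":0,"wx":0,"wy":0,"wz":0},
    {"gripper":0.6,"tx":0.004,"ty":0,"tz":-0.05,"wx":0,"wy":0,"wz":0},
    {"gripper":0.6,"tx":0.004,"ty":0,"tz":-0.1,"wx":0,"wy":0,"wz":0},
    {"gripper":0.6,"tx":0.004,"ty":0,"tz":-0.13,"wx":0,"wy":0,"wz":0},
    {"gripper":0.6,"tx":0.004,"ty":0,"tz":-0.13,"wx":0,"wy":0,"wz":0}
  ]
}}

```text
t: 12.35
position: [0.4782, 0.0034, 0.2117]
tcp_rot: [[0.999, 0.033, 0.008], [0.033, -0.999, -0.001], [0.007, 0.001, -1.0]]
wrist_force: [0.3, 0.7, -0.5]
finger_gap: 0.0514
grip_force: 0.0
```

Run:
```python
from h import *
s=st(); print(s['q'])
M=cams.camera_model('top'); cams.grab_frame('top')
for l,n in [('walnut_grip',(.385,-.38)),('black_grip',(.54,-.45)),('white_grip',(.54,.44)),('gilt_grip',(.4,.385))]: loc('top',l,n,M)
go([.414,-.385,.2],1.752)
```

```text
t 12.35 p [0.4782 0.0034 0.2117] R [[0.999, 0.033, 0.008], [0.033, -0.999, -0.001], [0.007, 0.001, -1.0]] F [ 0.3  0.7 -0.5] gap 0.051439334940567245 gf 0.0
[ 0.3276  0.0057 -0.4264  1.8695  0.0039  1.2594 -1.6382]
walnut_grip top conf 0.91 corner [ 0.4196 -0.345 ] th -2.976 iou 0.9
black_grip none
white_grip top conf 0.82 corner [0.5748 0.4162] th 1.886 iou 0.812
gilt_grip top conf 0.7 corner [0.4151 0.3406] th 1.21 iou 0.928
t 12.6 d [-0.0735  0.3861  0.0058] w [-0.0022  0.0016 -1.7193] rows 11.5
```

Emit:
{"op": "drive_tool", "data": {
  "increments": [
    {"gripper":0.6,"tx":-0.0735,"ty":0.386,"tz":0.006,"wx":0,"wy":0,"wz":-1.719},
    {"gripper":0.6,"tx":-0.0735,"ty":0.386,"tz":0.006,"wx":0,"wy":0,"wz":-1.719},
    {"gripper":0.6,"tx":-0.0735,"ty":0.386,"tz":0.006,"wx":0,"wy":0,"wz":-1.719},
    {"gripper":0.6,"tx":-0.0735,"ty":0.386,"tz":0.006,"wx":0,"wy":0,"wz":-1.719},
    {"gripper":0.6,"tx":-0.0735,"ty":0.386,"tz":0.006,"wx":0,"wy":0,"wz":-1.719},
    {"gripper":0.6,"tx":-0.0735,"ty":0.386,"tz":0.006,"wx":0,"wy":0,"wz":-1.719},
    {"gripper":0.6,"tx":-0.0735,"ty":0.386,"tz":0.006,"wx":0,"wy":0,"wz":-1.719},
    {"gripper":0.6,"tx":-0.0735,"ty":0.386,"tz":0.006,"wx":0,"wy":0,"wz":-1.719},
    {"gripper":0.6,"tx":-0.0735,"ty":0.386,"tz":0.006,"wx":0,"wy":0,"wz":-1.719},
    {"gripper":0.6,"tx":-0.0735,"ty":0.386,"tz":0.006,"wx":0,"wy":0,"wz":-1.719},
    {"gripper":0.6,"tx":-0.0735,"ty":0.386,"tz":0.006,"wx":0,"wy":0,"wz":-1.719},
    {"gripper":0.6,"tx":-0.0735,"ty":0.386,"tz":0.006,"wx":0,"wy":0,"wz":-1.719},
    {"gripper":0.6,"tx":-0.0735,"ty":0.386,"tz":0.006,"wx":0,"wy":0,"wz":-1.719},
    {"gripper":0.6,"tx":-0.0735,"ty":0.386,"tz":0.006,"wx":0,"wy":0,"wz":-1.719},
    {"gripper":0.6,"tx":-0.0735,"ty":0.386,"tz":0.006,"wx":0,"wy":0,"wz":-1.719},
    {"gripper":0.6,"tx":-0.0735,"ty":0.386,"tz":0.006,"wx":0,"wy":0,"wz":-1.719}
  ]
}}

```text
t: 14.2
position: [0.4148, -0.3847, 0.2006]
tcp_rot: [[-0.179, 0.984, -0.001], [0.984, 0.179, 0.001], [0.001, -0.001, -1.0]]
wrist_force: [0.0, 1.2, 1.2]
finger_gap: 0.0524
grip_force: 0.0
```

Run:
```python
from h import *
s=st(); M=cams.camera_model('wrist'); save('wrist','w5')
loc('wrist','walnut_grip',(.40,-.38),M)
M2=cams.camera_model('top'); im=save('top','t5')
for l,n in [('black_grip',(.54,-.45)),('walnut_grip',(.4,-.38))]: loc('top',l,n,M2)
r=np.hstack([cv2.resize(im[190:310,430:550],(400,400)),cv2.resize(im[190:310,140:260],(400,400))]); w=cv2.imread('pics/w5.png')
cv2.imwrite('pics/c5.png',np.vstack([r[:,:,::-1],np.hstack([cv2.resize(w,(266,200)),np.zeros((200,534,3),np.uint8)])]))
```

```text
t 14.2 p [ 0.4148 -0.3847  0.2006] R [[-0.179, 0.984, -0.001], [0.984, 0.179, 0.001], [0.001, -0.001, -1.0]] F [0.  1.2 1.2] gap 0.052370418103682224 gf 0.0
walnut_grip wrist conf 0.73 corner [ 0.4206 -0.3439] th -2.968 iou 0.933
black_grip top conf 0.59 corner [ 0.573  -0.4054] th -3.087 iou 0.567
walnut_grip top conf 0.71 corner [ 0.4187 -0.3452] th -2.966 iou 0.908
```

View pics/c5.png

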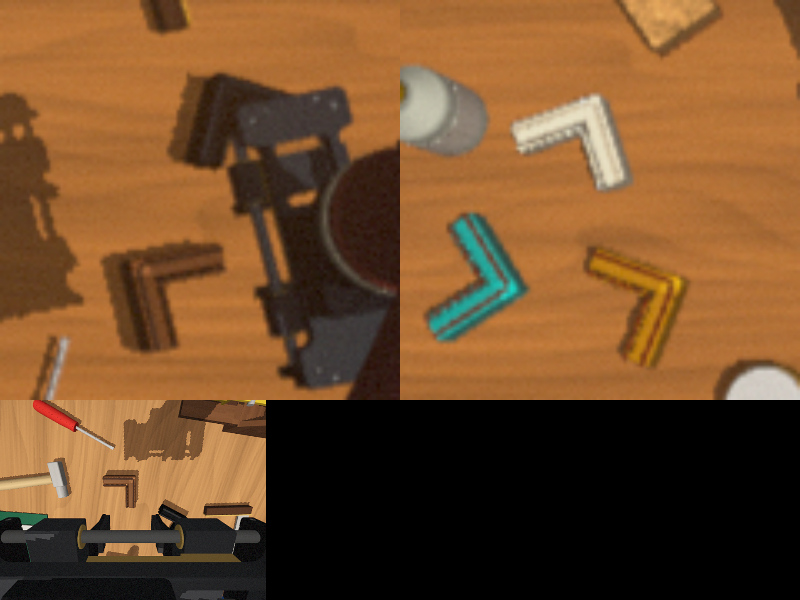

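Confirmed in the crop: walnut at top px (480,279). In the right half, white, gilt (gold with red lip) and the turquoise look-alike are clearly distinct. I'll grip walnut's second arm.

```bash
cat >> h.py <<'E'
def armpt(c,th,arm=2,d=.044):
    a1=np.array([np.cos(th),np.sin(th)]);a2=np.array([-a1[1],a1[0]])
    return np.array(c)+(d*a2+.013*a1 if arm==2 else d*a1+.013*a2)
H=np.array([.589,.0073]);YAW=.033
def slot(i,arm=2,d=.044,off=-.020):
    ex=np.array([np.cos(YAW),np.sin(YAW)]);ey=np.array([-ex[1],ex[0]])
    c=H+off*ex+(-.1485+.074*i)*ey; th=YAW+np.pi/4
    return armpt(c,th,arm,d), th
E
python3 - <<'E'
from h import *
p=armpt((.42,-.3443),-2.968); print(p); go([*p,.008],1.745)
for i in range(4): print(i,slot(i),slot(i,1))
E
```

```text
[ 0.41479516 -0.38988409]
t 14.4 d [-0.005  -0.0011  0.1931] w [-0.     -0.      0.0064] rows 3.9
0 (array([ 0.5506723 , -0.10221913]), 0.8183981633974483) (array([ 0.59448905, -0.10077265]), 0.8183981633974483)
1 (array([ 0.54823074, -0.02825942]), 0.8183981633974483) (array([ 0.59204749, -0.02681294]), 0.8183981633974483)
2 (array([0.54578918, 0.0457003 ]), 0.8183981633974483) (array([0.58960594, 0.04714677]), 0.8183981633974483)
3 (array([0.54334763, 0.11966001]), 0.8183981633974483) (array([0.58716438, 0.12110648]), 0.8183981633974483)
```

Emit:
{"op": "drive_tool", "data": {
  "squeeze": 45,
  "increments": [
    {"gripper":0.6,"tx":-0.005,"ty":-0.001,"tz":0.05,"wx":0,"wy":0,"wz":0.006},
    {"gripper":0.6,"tx":-0.005,"ty":-0.001,"tz":0.1,"wx":0,"wy":0,"wz":0.006},
    {"gripper":0.6,"tx":-0.005,"ty":-0.001,"tz":0.145,"wx":0,"wy":0,"wz":0.006},
    {"gripper":0.6,"tx":-0.005,"ty":-0.001,"tz":0.175,"wx":0,"wy":0,"wz":0.006},
    {"gripper":0.6,"tx":-0.005,"ty":-0.001,"tz":0.193,"wx":0,"wy":0,"wz":0.006},
    {"gripper":0.6,"tx":-0.005,"ty":-0.001,"tz":0.193,"wx":0,"wy":0,"wz":0.006},
    {"gripper":0,"tx":-0.005,"ty":-0.001,"tz":0.193,"wx":0,"wy":0,"wz":0.006},
    {"gripper":0,"tx":-0.005,"ty":-0.001,"tz":0.193,"wx":0,"wy":0,"wz":0.006},
    {"gripper":0,"tx":-0.005,"ty":-0.001,"tz":0.193,"wx":0,"wy":0,"wz":0.006},
    {"gripper":0,"tx":-0.005,"ty":-0.001,"tz":0.193,"wx":0,"wy":0,"wz":0.006},
    {"gripper":0,"tx":-0.005,"ty":-0.001,"tz":0.193,"wx":0,"wy":0,"wz":0.006},
    {"gripper":0,"tx":-0.005,"ty":-0.001,"tz":0.193,"wx":0,"wy":0,"wz":0.006},
    {"gripper":0,"tx":-0.005,"ty":-0.001,"tz":0.16,"wx":0,"wy":0,"wz":0.006},
    {"gripper":0,"tx":-0.005,"ty":-0.001,"tz":0.12,"wx":0,"wy":0,"wz":0.006},
    {"gripper":0,"tx":-0.005,"ty":-0.001,"tz":0.07,"wx":0,"wy":0,"wz":0.006},
    {"gripper":0,"tx":-0.005,"ty":-0.001,"tz":0.02,"wx":0,"wy":0,"wz":0.006}
  ]
}}

```text
t: 16.05
position: [0.4143, -0.3894, 0.1826]
tcp_rot: [[-0.174, 0.985, -0.001], [0.985, 0.174, 0.001], [0.001, -0.001, -1.0]]
wrist_force: [0.8, -0.5, -2.0]
finger_gap: 0.0259
grip_force: 45.0
```

Run:
```python
from h import *
p,th=slot(0); go([*p,.19],th+np.pi/2-np.pi)
```

```text
t 16.1 d [ 0.2591  0.1843 -0.0072] w [-1.4000e-03  4.0000e-04  2.4982e+00] rows 16.7
```

Emit:
{"op": "drive_tool", "data": {
  "increments": [
    {"gripper":0,"tx":0.259,"ty":0.184,"tz":-0.007,"wx":0,"wy":0,"wz":2.498},
    {"gripper":0,"tx":0.259,"ty":0.184,"tz":-0.007,"wx":0,"wy":0,"wz":2.498},
    {"gripper":0,"tx":0.259,"ty":0.184,"tz":-0.007,"wx":0,"wy":0,"wz":2.498},
    {"gripper":0,"tx":0.259,"ty":0.184,"tz":-0.007,"wx":0,"wy":0,"wz":2.498},
    {"gripper":0,"tx":0.259,"ty":0.184,"tz":-0.007,"wx":0,"wy":0,"wz":2.498},
    {"gripper":0,"tx":0.259,"ty":0.184,"tz":-0.007,"wx":0,"wy":0,"wz":2.498},
    {"gripper":0,"tx":0.259,"ty":0.184,"tz":-0.007,"wx":0,"wy":0,"wz":2.498},
    {"gripper":0,"tx":0.259,"ty":0.184,"tz":-0.007,"wx":0,"wy":0,"wz":2.498},
    {"gripper":0,"tx":0.259,"ty":0.184,"tz":-0.007,"wx":0,"wy":0,"wz":2.498},
    {"gripper":0,"tx":0.259,"ty":0.184,"tz":-0.007,"wx":0,"wy":0,"wz":2.498},
    {"gripper":0,"tx":0.259,"ty":0.184,"tz":-0.007,"wx":0,"wy":0,"wz":2.498},
    {"gripper":0,"tx":0.259,"ty":0.184,"tz":-0.007,"wx":0,"wy":0,"wz":2.498},
    {"gripper":0,"tx":0.259,"ty":0.184,"tz":-0.007,"wx":0,"wy":0,"wz":2.498},
    {"gripper":0,"tx":0.259,"ty":0.184,"tz":-0.007,"wx":0,"wy":0,"wz":2.498},
    {"gripper":0,"tx":0.259,"ty":0.184,"tz":-0.007,"wx":0,"wy":0,"wz":2.498},
    {"gripper":0,"tx":0.259,"ty":0.184,"tz":-0.007,"wx":0,"wy":0,"wz":2.498},
    {"gripper":0,"tx":0.259,"ty":0.184,"tz":-0.007,"wx":0,"wy":0,"wz":2.498},
    {"gripper":0,"tx":0.259,"ty":0.184,"tz":-0.007,"wx":0,"wy":0,"wz":2.498},
    {"gripper":0,"tx":0.259,"ty":0.184,"tz":-0.007,"wx":0,"wy":0,"wz":2.498}
  ]
}}

```text
t: 17.95
position: [0.5507, -0.1028, 0.188]
tcp_rot: [[0.73, -0.684, -0.001], [-0.684, -0.73, 0.0], [-0.0, 0.0, -1.0]]
wrist_force: [-0.1, -0.4, -1.6]
finger_gap: 0.0256
grip_force: 45.0
```

Run:
```python
from h import *
s=st(); M=cams.camera_model('wrist'); a=save('wrist','w6'); b=save('top','t6')
M2=cams.camera_model('top')
p,th=slot(0); go([*p,.082],th-np.pi/2,s)
# expected tray corners (inner floor rim z .098) drawn on both
ex=np.array([np.cos(YAW),np.sin(YAW)]);ey=np.array([-ex[1],ex[0]])
for im,MM,n in((a,M,'a'),(b,M2,'b')):
    q=[proj('',[*(H-.020*ex+sx*.0775*ex+sy*.16*ey),.098],MM) for sx,sy in((-1,-1),(1,-1),(1,1),(-1,1))]
    cv2.polylines(im,[np.array(q).astype(np.int32)],True,(0,255,0),1)
cv2.imwrite('pics/c6.png',np.hstack([cv2.resize(a,(440,330)),cv2.resize(b[120:270,240:440],(360,270))[:330]] if 0 else [cv2.resize(a,(440,330)),cv2.resize(b[120:285,240:420],(360,330))])[:,:,::-1])
```

```text
t 17.95 p [ 0.5507 -0.1028  0.188 ] R [[0.73, -0.684, -0.001], [-0.684, -0.73, 0.0], [-0.0, 0.0, -1.0]] F [-0.1 -0.4 -1.6] gap 0.025574824431075695 gf 45.000723246484995
t 17.9 d [-0.0003 -0.0005  0.106 ] w [ 0.0004  0.0004 -0.0004] rows 2.1
```

View pics/c6.png

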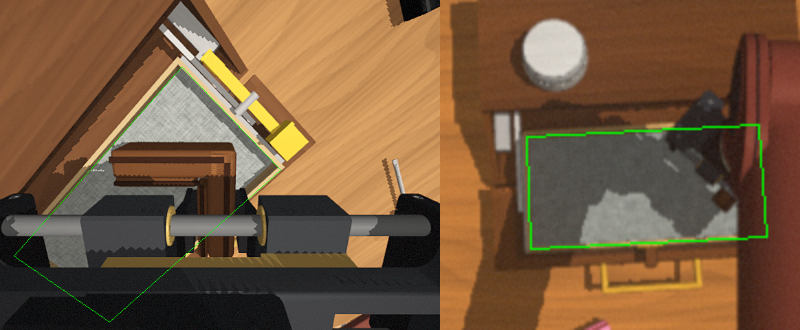

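The predicted tray outline (green) fits the tray in both views, and walnut hangs as a chevron over the right end.

Emit:
{"op": "drive_tool", "data": {
  "increments": [
    {"gripper":0,"tx":0,"ty":0,"tz":0.05,"wx":0,"wy":0,"wz":0},
    {"gripper":0,"tx":0,"ty":0,"tz":0.085,"wx":0,"wy":0,"wz":0},
    {"gripper":0,"tx":0,"ty":0,"tz":0.102,"wx":0,"wy":0,"wz":0},
    {"gripper":0,"tx":0,"ty":0,"tz":0.107,"wx":0,"wy":0,"wz":0},
    {"gripper":0,"tx":0,"ty":0,"tz":0.107,"wx":0,"wy":0,"wz":0},
    {"gripper":0.38,"tx":0,"ty":0,"tz":0.107,"wx":0,"wy":0,"wz":0},
    {"gripper":0.42,"tx":0,"ty":0,"tz":0.107,"wx":0,"wy":0,"wz":0},
    {"gripper":0.42,"tx":0,"ty":0,"tz":0.107,"wx":0,"wy":0,"wz":0},
    {"gripper":0.42,"tx":0,"ty":0,"tz":0.08,"wx":0,"wy":0,"wz":0},
    {"gripper":0.6,"tx":0,"ty":0,"tz":0.03,"wx":0,"wy":0,"wz":0},
    {"gripper":0.6,"tx":0,"ty":0,"tz":-0.01,"wx":0,"wy":0,"wz":0}
  ]
}}

```text
t: 19.15
position: [0.551, -0.1028, 0.2002]
tcp_rot: [[0.73, -0.683, 0.0], [-0.683, -0.73, 0.0], [0.0, -0.0, -1.0]]
wrist_force: [1.1, -0.3, -0.1]
finger_gap: 0.0456
grip_force: 0.0
```

Run:
```python
from h import *
s=st(); c,th=(.5804,-.4304),2.841
p=armpt(c,th); print(p); go([*p,.2],th+np.pi/2-np.pi)
```

```text
t 19.15 p [ 0.551  -0.1028  0.2002] R [[0.73, -0.683, 0.0], [-0.683, -0.73, 0.0], [0.0, -0.0, -1.0]] F [ 1.1 -0.3 -0.1] gap 0.04555473134202043 gf 0.0
[ 0.555  -0.4686]
t 19.1 d [0.2527 0.2645 0.0002] w [ 0.0001 -0.0006 -2.022 ] rows 13.5
```

Emit:
{"op": "drive_tool", "data": {
  "increments": [
    {"gripper":0.6,"tx":0.253,"ty":0.265,"tz":0,"wx":0,"wy":0,"wz":-2.022},
    {"gripper":0.6,"tx":0.253,"ty":0.265,"tz":0,"wx":0,"wy":0,"wz":-2.022},
    {"gripper":0.6,"tx":0.253,"ty":0.265,"tz":0,"wx":0,"wy":0,"wz":-2.022},
    {"gripper":0.6,"tx":0.253,"ty":0.265,"tz":0,"wx":0,"wy":0,"wz":-2.022},
    {"gripper":0.6,"tx":0.253,"ty":0.265,"tz":0,"wx":0,"wy":0,"wz":-2.022},
    {"gripper":0.6,"tx":0.253,"ty":0.265,"tz":0,"wx":0,"wy":0,"wz":-2.022},
    {"gripper":0.6,"tx":0.253,"ty":0.265,"tz":0,"wx":0,"wy":0,"wz":-2.022},
    {"gripper":0.6,"tx":0.253,"ty":0.265,"tz":0,"wx":0,"wy":0,"wz":-2.022},
    {"gripper":0.6,"tx":0.253,"ty":0.265,"tz":0,"wx":0,"wy":0,"wz":-2.022},
    {"gripper":0.6,"tx":0.253,"ty":0.265,"tz":0,"wx":0,"wy":0,"wz":-2.022},
    {"gripper":0.6,"tx":0.253,"ty":0.265,"tz":0,"wx":0,"wy":0,"wz":-2.022},
    {"gripper":0.6,"tx":0.253,"ty":0.265,"tz":0,"wx":0,"wy":0,"wz":-2.022},
    {"gripper":0.6,"tx":0.253,"ty":0.265,"tz":0,"wx":0,"wy":0,"wz":-2.022},
    {"gripper":0.6,"tx":0.253,"ty":0.265,"tz":0,"wx":0,"wy":0,"wz":-2.022},
    {"gripper":0.6,"tx":0.253,"ty":0.265,"tz":0,"wx":0,"wy":0,"wz":-2.022}
  ]
}}

```text
t: 20.65
position: [0.5545, -0.4694, 0.1979]
tcp_rot: [[0.295, 0.956, -0.0], [0.956, -0.295, 0.0], [0.0, -0.0, -1.0]]
wrist_force: [0.4, -1.3, 0.9]
finger_gap: 0.0521
grip_force: 0.0
```

Run:
```python
from h import *
s=st(); M=cams.camera_model('wrist'); save('wrist','w7')
r=loc('wrist','black_grip',(.55,-.45),M)
if r: p=armpt(*r); print(p); go([*p,.008],r[1]-np.pi/2)
M=cams.camera_model('top'); cams.grab_frame('top')
loc('top','walnut_grip',(.56,-.09),M,z0=.073)
for l,n in [('white_grip',(.54,.44)),('gilt_grip',(.4,.385))]: loc('top',l,n,M)
```

```text
t 20.65 p [ 0.5545 -0.4694  0.1979] R [[0.295, 0.956, -0.0], [0.956, -0.295, 0.0], [0.0, -0.0, -1.0]] F [ 0.4 -1.3  0.9] gap 0.05209785366589415 gf 0.0
black_grip wrist conf 0.63 corner [ 0.5811 -0.4304] th 2.838 iou 0.937
[ 0.5555 -0.4685]
t 20.8 d [0.001  0.0007 0.19  ] w [-0.0001 -0.0002 -0.0012] rows 3.8
walnut_grip top conf 0.79 corner [ 0.577  -0.1437] th 0.857 iou 0.846
white_grip top conf 0.82 corner [0.5771 0.4169] th 1.9 iou 0.897
gilt_grip top conf 0.63 corner [0.4155 0.3406] th 1.223 iou 0.911
```

Emit:
{"op": "drive_tool", "data": {
  "squeeze": 45,
  "increments": [
    {"gripper":0.6,"tx":0.001,"ty":0,"tz":0.05,"wx":0,"wy":0,"wz":0},
    {"gripper":0.6,"tx":0.001,"ty":0,"tz":0.1,"wx":0,"wy":0,"wz":0},
    {"gripper":0.6,"tx":0.001,"ty":0,"tz":0.145,"wx":0,"wy":0,"wz":0},
    {"gripper":0.6,"tx":0.001,"ty":0,"tz":0.175,"wx":0,"wy":0,"wz":0},
    {"gripper":0.6,"tx":0.001,"ty":0,"tz":0.19,"wx":0,"wy":0,"wz":0},
    {"gripper":0.6,"tx":0.001,"ty":0,"tz":0.19,"wx":0,"wy":0,"wz":0},
    {"gripper":0,"tx":0.001,"ty":0,"tz":0.19,"wx":0,"wy":0,"wz":0},
    {"gripper":0,"tx":0.001,"ty":0,"tz":0.19,"wx":0,"wy":0,"wz":0},
    {"gripper":0,"tx":0.001,"ty":0,"tz":0.19,"wx":0,"wy":0,"wz":0},
    {"gripper":0,"tx":0.001,"ty":0,"tz":0.19,"wx":0,"wy":0,"wz":0},
    {"gripper":0,"tx":0.001,"ty":0,"tz":0.19,"wx":0,"wy":0,"wz":0},
    {"gripper":0,"tx":0.001,"ty":0,"tz":0.19,"wx":0,"wy":0,"wz":0},
    {"gripper":0,"tx":0.001,"ty":0,"tz":0.16,"wx":0,"wy":0,"wz":0},
    {"gripper":0,"tx":0.001,"ty":0,"tz":0.12,"wx":0,"wy":0,"wz":0},
    {"gripper":0,"tx":0.001,"ty":0,"tz":0.07,"wx":0,"wy":0,"wz":0},
    {"gripper":0,"tx":0.001,"ty":0,"tz":0.01,"wx":0,"wy":0,"wz":0}
  ]
}}

```text
t: 22.55
position: [0.5543, -0.4678, 0.1793]
tcp_rot: [[0.296, 0.955, -0.001], [0.955, -0.296, 0.001], [0.001, -0.001, -1.0]]
wrist_force: [1.8, -1.6, -0.7]
finger_gap: 0.0252
grip_force: 44.9
```

Run:
```python
from h import *
p,th=slot(1); go([*p,.19],th-np.pi/2)
```

```text
t 22.6 d [ 0.418  -0.1361 -0.0102] w [-1.4000e-03  1.0000e-03  2.0222e+00] rows 13.5
```

Emit:
{"op": "drive_tool", "data": {
  "increments": [
    {"gripper":0,"tx":0.418,"ty":-0.136,"tz":-0.01,"wx":0,"wy":0,"wz":2.022},
    {"gripper":0,"tx":0.418,"ty":-0.136,"tz":-0.01,"wx":0,"wy":0,"wz":2.022},
    {"gripper":0,"tx":0.418,"ty":-0.136,"tz":-0.01,"wx":0,"wy":0,"wz":2.022},
    {"gripper":0,"tx":0.418,"ty":-0.136,"tz":-0.01,"wx":0,"wy":0,"wz":2.022},
    {"gripper":0,"tx":0.418,"ty":-0.136,"tz":-0.01,"wx":0,"wy":0,"wz":2.022},
    {"gripper":0,"tx":0.418,"ty":-0.136,"tz":-0.01,"wx":0,"wy":0,"wz":2.022},
    {"gripper":0,"tx":0.418,"ty":-0.136,"tz":-0.01,"wx":0,"wy":0,"wz":2.022},
    {"gripper":0,"tx":0.418,"ty":-0.136,"tz":-0.01,"wx":0,"wy":0,"wz":2.022},
    {"gripper":0,"tx":0.418,"ty":-0.136,"tz":-0.01,"wx":0,"wy":0,"wz":2.022},
    {"gripper":0,"tx":0.418,"ty":-0.136,"tz":-0.01,"wx":0,"wy":0,"wz":2.022},
    {"gripper":0,"tx":0.418,"ty":-0.136,"tz":-0.01,"wx":0,"wy":0,"wz":2.022},
    {"gripper":0,"tx":0.418,"ty":-0.136,"tz":-0.01,"wx":0,"wy":0,"wz":2.022},
    {"gripper":0,"tx":0.418,"ty":-0.136,"tz":-0.01,"wx":0,"wy":0,"wz":2.022},
    {"gripper":0,"tx":0.418,"ty":-0.136,"tz":-0.01,"wx":0,"wy":0,"wz":2.022},
    {"gripper":0,"tx":0.418,"ty":-0.136,"tz":-0.01,"wx":0,"wy":0,"wz":2.022},
    {"gripper":0,"tx":0.418,"ty":-0.136,"tz":-0.01,"wx":0,"wy":0,"wz":2.022}
  ]
}}

```text
t: 24.15
position: [0.5488, -0.0287, 0.1881]
tcp_rot: [[0.733, -0.681, -0.0], [-0.681, -0.733, 0.0], [-0.0, 0.0, -1.0]]
wrist_force: [0.1, -0.2, -1.4]
finger_gap: 0.0256
grip_force: 44.9
```

Run:
```python
from h import *
s=st(); M=cams.camera_model('wrist'); a=save('wrist','w8')
r=loc('wrist','black_grip',(.55,-.05),M,z0=s['position'][2]-.009)
p,th=slot(1); go([*p,.082],th-np.pi/2,s)
```

```text
t 24.15 p [ 0.5488 -0.0287  0.1881] R [[0.733, -0.681, -0.0], [-0.681, -0.733, 0.0], [-0.0, 0.0, -1.0]] F [ 0.1 -0.2 -1.4] gap 0.02560226865746299 gf 44.93951367214322
black_grip wrist conf 0.79 corner [ 0.572  -0.0693] th 0.82 iou 0.825
t 24.1 d [-0.0007  0.0001  0.1061] w [0.0002 0.0002 0.0038] rows 2.1
```

In place as planned (corner expected at about (0.572,-0.068)). Lower and release.

Emit:
{"op": "drive_tool", "data": {
  "increments": [
    {"gripper":0,"tx":0,"ty":0,"tz":0.05,"wx":0,"wy":0,"wz":0},
    {"gripper":0,"tx":0,"ty":0,"tz":0.085,"wx":0,"wy":0,"wz":0},
    {"gripper":0,"tx":0,"ty":0,"tz":0.102,"wx":0,"wy":0,"wz":0},
    {"gripper":0,"tx":0,"ty":0,"tz":0.107,"wx":0,"wy":0,"wz":0},
    {"gripper":0,"tx":0,"ty":0,"tz":0.107,"wx":0,"wy":0,"wz":0},
    {"gripper":0.38,"tx":0,"ty":0,"tz":0.107,"wx":0,"wy":0,"wz":0},
    {"gripper":0.42,"tx":0,"ty":0,"tz":0.107,"wx":0,"wy":0,"wz":0},
    {"gripper":0.42,"tx":0,"ty":0,"tz":0.107,"wx":0,"wy":0,"wz":0},
    {"gripper":0.42,"tx":0,"ty":0,"tz":0.08,"wx":0,"wy":0,"wz":0},
    {"gripper":0.6,"tx":0,"ty":0,"tz":0.03,"wx":0,"wy":0,"wz":0},
    {"gripper":0.6,"tx":0,"ty":0,"tz":-0.01,"wx":0,"wy":0,"wz":0}
  ]
}}

```text
t: 25.35
position: [0.549, -0.0286, 0.2002]
tcp_rot: [[0.731, -0.683, 0.0], [-0.683, -0.731, 0.0], [0.0, -0.0, -1.0]]
wrist_force: [0.1, 0.4, 0.6]
finger_gap: 0.0458
grip_force: 0.0
```

Run:
```python
from h import *
s=st(); c,th=(.5765,.4165),1.895
print(s['q'])
p=armpt(c,th,1); print(p); go([*p,.21],th); go([*p,.21],th-np.pi)
M=cams.camera_model('top'); cams.grab_frame('top')
for r in models.place_of('top','glue')[:2]: print(r['conf'],ray('',r['uv'],0,M))
```

```text
t 25.35 p [ 0.549  -0.0286  0.2002] R [[0.731, -0.683, 0.0], [-0.683, -0.731, 0.0], [0.0, -0.0, -1.0]] F [0.1 0.4 0.6] gap 0.045825583365522886 gf 0.0
[ 0.1847  0.1569 -0.2367  1.7323  0.0384  1.2565 -2.3835]
[0.5502 0.4541]
t 25.4 d [-0.3288 -0.3534 -0.0097] w [ 0.0001 -0.0006 -2.6467] rows 17.6
t 25.4 d [-0.3288 -0.3534 -0.0097] w [-0.0005 -0.0001  0.4949] rows 9.7
0.81 [0.5648 0.5465 0.    ]
0.29 [0.6018 0.0045 0.    ]
```

Emit:
{"op": "drive_tool", "data": {
  "increments": [
    {"gripper":0.6,"tx":-0.328,"ty":-0.351,"tz":-0.01,"wx":0,"wy":0,"wz":-2.647},
    {"gripper":0.6,"tx":-0.328,"ty":-0.351,"tz":-0.01,"wx":0,"wy":0,"wz":-2.647},
    {"gripper":0.6,"tx":-0.328,"ty":-0.351,"tz":-0.01,"wx":0,"wy":0,"wz":-2.647},
    {"gripper":0.6,"tx":-0.328,"ty":-0.351,"tz":-0.01,"wx":0,"wy":0,"wz":-2.647},
    {"gripper":0.6,"tx":-0.328,"ty":-0.351,"tz":-0.01,"wx":0,"wy":0,"wz":-2.647},
    {"gripper":0.6,"tx":-0.328,"ty":-0.351,"tz":-0.01,"wx":0,"wy":0,"wz":-2.647},
    {"gripper":0.6,"tx":-0.328,"ty":-0.351,"tz":-0.01,"wx":0,"wy":0,"wz":-2.647},
    {"gripper":0.6,"tx":-0.328,"ty":-0.351,"tz":-0.01,"wx":0,"wy":0,"wz":-2.647},
    {"gripper":0.6,"tx":-0.328,"ty":-0.351,"tz":-0.01,"wx":0,"wy":0,"wz":-2.647},
    {"gripper":0.6,"tx":-0.328,"ty":-0.351,"tz":-0.01,"wx":0,"wy":0,"wz":-2.647},
    {"gripper":0.6,"tx":-0.328,"ty":-0.351,"tz":-0.01,"wx":0,"wy":0,"wz":-2.647},
    {"gripper":0.6,"tx":-0.328,"ty":-0.351,"tz":-0.01,"wx":0,"wy":0,"wz":-2.647},
    {"gripper":0.6,"tx":-0.328,"ty":-0.351,"tz":-0.01,"wx":0,"wy":0,"wz":-2.647},
    {"gripper":0.6,"tx":-0.328,"ty":-0.351,"tz":-0.01,"wx":0,"wy":0,"wz":-2.647},
    {"gripper":0.6,"tx":-0.328,"ty":-0.351,"tz":-0.01,"wx":0,"wy":0,"wz":-2.647},
    {"gripper":0.6,"tx":-0.328,"ty":-0.351,"tz":-0.01,"wx":0,"wy":0,"wz":-2.647},
    {"gripper":0.6,"tx":-0.328,"ty":-0.351,"tz":-0.01,"wx":0,"wy":0,"wz":-2.647},
    {"gripper":0.6,"tx":-0.328,"ty":-0.351,"tz":-0.01,"wx":0,"wy":0,"wz":-2.647},
    {"gripper":0.6,"tx":-0.328,"ty":-0.351,"tz":-0.01,"wx":0,"wy":0,"wz":-2.647},
    {"gripper":0.6,"tx":-0.328,"ty":-0.351,"tz":-0.01,"wx":0,"wy":0,"wz":-2.647}
  ]
}}

```text
t: 27.45
position: [0.5493, 0.4516, 0.2077]
tcp_rot: [[-0.315, 0.949, -0.0], [0.949, 0.315, -0.0], [0.0, -0.0, -1.0]]
wrist_force: [0.1, -0.7, -0.5]
finger_gap: 0.0524
grip_force: 0.0
```

Run:
```python
from h import *
s=st(); M=cams.camera_model('wrist'); save('wrist','w9')
r=loc('wrist','white_grip',(.55,.44),M)
for g in models.place_of('wrist','glue')[:2]: print('glue',g['conf'],ray('',g['uv'],0,M))
if r: p=armpt(*r,1,.041); print(p); go([*p,.009],r[1])
M=cams.camera_model('top'); cams.grab_frame('top')
loc('top','walnut_grip',(.56,-.09),M,z0=.073)
loc('top','black_grip',(.56,-.02),M,z0=.073)
loc('top','gilt_grip',(.4,.385),M)
```

```text
t 27.45 p [0.5493 0.4516 0.2077] R [[-0.315, 0.949, -0.0], [0.949, 0.315, -0.0], [0.0, -0.0, -1.0]] F [ 0.1 -0.7 -0.5] gap 0.052355622980451495 gf 0.0
white_grip none
glue 0.7 [0.5606 0.5527 0.    ]
walnut_grip top conf 0.76 corner [ 0.5731 -0.1462] th 0.804 iou 0.872
black_grip top conf 0.61 corner [ 0.572  -0.0707] th 0.816 iou 0.926
gilt_grip top conf 0.51 corner [0.3402 0.4015] th -1.573 iou 0.106
```

Run:
```python
from h import *
M=cams.camera_model('wrist')
a=cams.grab_frame('wrist')
for r in models.cut_out('wrist','white_grip')[:4]: print(r['conf'],r['uv'],r['mask'].sum(),ray('',r['uv'],.016,M))
b=cams.grab_frame('scene'); 
cv2.imwrite('pics/c9.png',np.hstack([cv2.resize(a,(440,330)),cv2.resize(b[150:315,340:520],(360,330))])[:,:,::-1])
```

```text
0.7 [306.2, 233.8] 3340 [0.54704528 0.43061037 0.016     ]
```

View pics/c9.png

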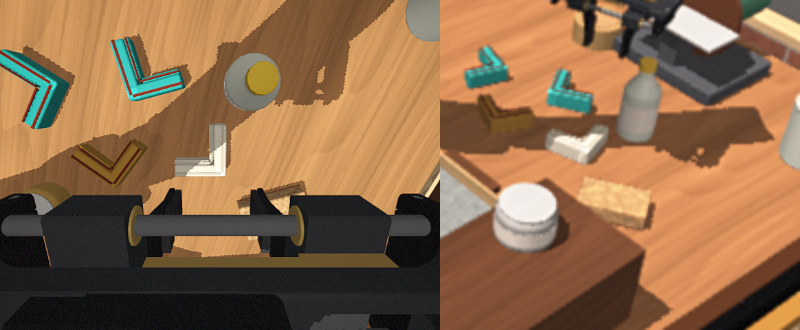

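White shows at wrist px (300,225) beside the glue bottle at (365,118), and gilt at (160,235). The earlier call just missed white.

Run:
```python
from h import *
M=cams.camera_model('wrist'); cams.grab_frame('wrist')
r=loc('wrist','white_grip',(.55,.44),M)
loc('wrist','gilt_grip',(.4,.385),M)
if r: p=armpt(*r,1,.041); print(p); go([*p,.009],r[1])
```

```text
white_grip wrist conf 0.75 corner [0.5774 0.4191] th 1.918 iou 0.913
gilt_grip wrist conf 0.84 corner [0.4155 0.3409] th 1.193 iou 0.879
[0.55124388 0.45318961]
t 28.1 d [0.0008 0.0023 0.1992] w [ 0.0001 -0.     -0.0231] rows 4.0
```

Emit:
{"op": "drive_tool", "data": {
  "squeeze": 45,
  "increments": [
    {"gripper":0.6,"tx":0,"ty":0.002,"tz":0.05,"wx":0,"wy":0,"wz":-0.015},
    {"gripper":0.6,"tx":0,"ty":0.002,"tz":0.1,"wx":0,"wy":0,"wz":-0.015},
    {"gripper":0.6,"tx":0,"ty":0.002,"tz":0.145,"wx":0,"wy":0,"wz":-0.015},
    {"gripper":0.6,"tx":0,"ty":0.002,"tz":0.18,"wx":0,"wy":0,"wz":-0.015},
    {"gripper":0.6,"tx":0,"ty":0.002,"tz":0.199,"wx":0,"wy":0,"wz":-0.015},
    {"gripper":0.6,"tx":0,"ty":0.002,"tz":0.199,"wx":0,"wy":0,"wz":-0.015},
    {"gripper":0,"tx":0,"ty":0.002,"tz":0.199,"wx":0,"wy":0,"wz":-0.015},
    {"gripper":0,"tx":0,"ty":0.002,"tz":0.199,"wx":0,"wy":0,"wz":-0.015},
    {"gripper":0,"tx":0,"ty":0.002,"tz":0.199,"wx":0,"wy":0,"wz":-0.015},
    {"gripper":0,"tx":0,"ty":0.002,"tz":0.199,"wx":0,"wy":0,"wz":-0.015},
    {"gripper":0,"tx":0,"ty":0.002,"tz":0.199,"wx":0,"wy":0,"wz":-0.015},
    {"gripper":0,"tx":0,"ty":0.002,"tz":0.199,"wx":0,"wy":0,"wz":-0.015},
    {"gripper":0,"tx":0,"ty":0.002,"tz":0.16,"wx":0,"wy":0,"wz":-0.015},
    {"gripper":0,"tx":0,"ty":0.002,"tz":0.12,"wx":0,"wy":0,"wz":-0.015},
    {"gripper":0,"tx":0,"ty":0.002,"tz":0.07,"wx":0,"wy":0,"wz":-0.015},
    {"gripper":0,"tx":0,"ty":0.002,"tz":0.02,"wx":0,"wy":0,"wz":-0.015},
    {"gripper":0,"tx":0,"ty":0.002,"tz":0.0,"wx":0,"wy":0,"wz":-0.015}
  ]
}}

```text
t: 29.8
position: [0.5518, 0.4538, 0.2142]
tcp_rot: [[-0.333, 0.943, 0.005], [0.943, 0.333, 0.005], [0.003, 0.006, -1.0]]
wrist_force: [0.6, 1.1, -0.4]
finger_gap: 0.0259
grip_force: 44.9
```

Run:
```python
from h import *
p,th=slot(2,1,.041); print(p); go([*p,.205],th)
```

```text
[0.58755576 0.04495662]
t 29.8 d [-0.3975 -0.1024  0.0075] w [ 0.0038 -0.0057  1.0915] rows 8.2
```

Emit:
{"op": "drive_tool", "data": {
  "increments": [
    {"gripper":0,"tx":-0.398,"ty":-0.102,"tz":0.007,"wx":0,"wy":0,"wz":1.09},
    {"gripper":0,"tx":-0.398,"ty":-0.102,"tz":0.007,"wx":0,"wy":0,"wz":1.09},
    {"gripper":0,"tx":-0.398,"ty":-0.102,"tz":0.007,"wx":0,"wy":0,"wz":1.09},
    {"gripper":0,"tx":-0.398,"ty":-0.102,"tz":0.007,"wx":0,"wy":0,"wz":1.09},
    {"gripper":0,"tx":-0.398,"ty":-0.102,"tz":0.007,"wx":0,"wy":0,"wz":1.09},
    {"gripper":0,"tx":-0.398,"ty":-0.102,"tz":0.007,"wx":0,"wy":0,"wz":1.09},
    {"gripper":0,"tx":-0.398,"ty":-0.102,"tz":0.007,"wx":0,"wy":0,"wz":1.09},
    {"gripper":0,"tx":-0.398,"ty":-0.102,"tz":0.007,"wx":0,"wy":0,"wz":1.09},
    {"gripper":0,"tx":-0.398,"ty":-0.102,"tz":0.007,"wx":0,"wy":0,"wz":1.09},
    {"gripper":0,"tx":-0.398,"ty":-0.102,"tz":0.007,"wx":0,"wy":0,"wz":1.09},
    {"gripper":0,"tx":-0.398,"ty":-0.102,"tz":0.007,"wx":0,"wy":0,"wz":1.09},
    {"gripper":0,"tx":-0.398,"ty":-0.102,"tz":0.007,"wx":0,"wy":0,"wz":1.09}
  ]
}}

```text
t: 31.0
position: [0.587, 0.0455, 0.2013]
tcp_rot: [[0.68, 0.733, -0.0], [0.733, -0.68, 0.001], [0.001, -0.001, -1.0]]
wrist_force: [0.8, 0.6, -1.5]
finger_gap: 0.0257
grip_force: 44.9
```

Run:
```python
from h import *
s=st(); M=cams.camera_model('wrist'); save('wrist','w10')
r=loc('wrist','white_grip',(.58,.03),M,z0=s['position'][2]-.009)
p,th=slot(2,1,.041); go([*p,.083],th,s); print(slot(2,1,0))
```

```text
t 31.0 p [0.587  0.0455 0.2013] R [[0.68, 0.733, -0.0], [0.733, -0.68, 0.001], [0.001, -0.001, -1.0]] F [ 0.8  0.6 -1.5] gap 0.025746892365541747 gf 44.93325806222856
white_grip wrist conf 0.76 corner [0.5724 0.0041] th 0.889 iou 0.39
t 31.0 d [-0.0002  0.0008  0.1183] w [-0.0007 -0.0007  0.0048] rows 2.4
(array([0.5595, 0.015 ]), 0.8183981633974483)
```

Emit:
{"op": "drive_tool", "data": {
  "increments": [
    {"gripper":0,"tx":0,"ty":0.001,"tz":0.05,"wx":0,"wy":0,"wz":0},
    {"gripper":0,"tx":0,"ty":0.001,"tz":0.09,"wx":0,"wy":0,"wz":0},
    {"gripper":0,"tx":0,"ty":0.001,"tz":0.112,"wx":0,"wy":0,"wz":0},
    {"gripper":0,"tx":0,"ty":0.001,"tz":0.119,"wx":0,"wy":0,"wz":0},
    {"gripper":0,"tx":0,"ty":0.001,"tz":0.119,"wx":0,"wy":0,"wz":0},
    {"gripper":0.38,"tx":0,"ty":0.001,"tz":0.119,"wx":0,"wy":0,"wz":0},
    {"gripper":0.42,"tx":0,"ty":0.001,"tz":0.119,"wx":0,"wy":0,"wz":0},
    {"gripper":0.42,"tx":0,"ty":0.001,"tz":0.119,"wx":0,"wy":0,"wz":0},
    {"gripper":0.42,"tx":0,"ty":0.001,"tz":0.09,"wx":0,"wy":0,"wz":0},
    {"gripper":0.6,"tx":0,"ty":0.001,"tz":0.04,"wx":0,"wy":0,"wz":0},
    {"gripper":0.6,"tx":0,"ty":0.001,"tz":0.0,"wx":0,"wy":0,"wz":0}
  ]
}}

```text
t: 32.2
position: [0.5881, 0.0427, 0.2033]
tcp_rot: [[0.682, 0.731, 0.001], [0.731, -0.682, 0.0], [0.001, 0.0, -1.0]]
wrist_force: [0.8, -0.4, -0.8]
finger_gap: 0.0457
grip_force: 0.0
```

Run:
```python
from h import *
s=st(); M=cams.camera_model('top'); cams.grab_frame('top')
r=loc('top','gilt_grip',(.4,.385),M)
for l,n in [('walnut_grip',(.56,-.09)),('black_grip',(.56,-.02)),('white_grip',(.56,.05))]: loc('top',l,n,M,z0=.073)
c,th=r or ((.4155,.3408),1.21)
p=armpt(c,th); print(p); go([*p,.2],th+np.pi/2)
```

```text
t 32.2 p [0.5881 0.0427 0.2033] R [[0.682, 0.731, 0.001], [0.731, -0.682, 0.0], [0.001, 0.0, -1.0]] F [ 0.8 -0.4 -0.8] gap 0.04567950256241496 gf 0.0
gilt_grip top conf 0.72 corner [0.4162 0.3405] th 1.234 iou 0.878
walnut_grip top conf 0.44 corner [ 0.5695 -0.1531] th 0.895 iou 0.255
black_grip none
white_grip none
[0.3789 0.3673]
t 32.5 d [ 0.095  -0.3746  0.0007] w [-0.0002  0.0002 -1.9849] rows 13.2
```

Emit:
{"op": "drive_tool", "data": {
  "increments": [
    {"gripper":0.6,"tx":0.095,"ty":-0.375,"tz":0,"wx":0,"wy":0,"wz":-1.965},
    {"gripper":0.6,"tx":0.095,"ty":-0.375,"tz":0,"wx":0,"wy":0,"wz":-1.965},
    {"gripper":0.6,"tx":0.095,"ty":-0.375,"tz":0,"wx":0,"wy":0,"wz":-1.965},
    {"gripper":0.6,"tx":0.095,"ty":-0.375,"tz":0,"wx":0,"wy":0,"wz":-1.965},
    {"gripper":0.6,"tx":0.095,"ty":-0.375,"tz":0,"wx":0,"wy":0,"wz":-1.965},
    {"gripper":0.6,"tx":0.095,"ty":-0.375,"tz":0,"wx":0,"wy":0,"wz":-1.965},
    {"gripper":0.6,"tx":0.095,"ty":-0.375,"tz":0,"wx":0,"wy":0,"wz":-1.965},
    {"gripper":0.6,"tx":0.095,"ty":-0.375,"tz":0,"wx":0,"wy":0,"wz":-1.965},
    {"gripper":0.6,"tx":0.095,"ty":-0.375,"tz":0,"wx":0,"wy":0,"wz":-1.965},
    {"gripper":0.6,"tx":0.095,"ty":-0.375,"tz":0,"wx":0,"wy":0,"wz":-1.965},
    {"gripper":0.6,"tx":0.095,"ty":-0.375,"tz":0,"wx":0,"wy":0,"wz":-1.965},
    {"gripper":0.6,"tx":0.095,"ty":-0.375,"tz":0,"wx":0,"wy":0,"wz":-1.965},
    {"gripper":0.6,"tx":0.095,"ty":-0.375,"tz":0,"wx":0,"wy":0,"wz":-1.965},
    {"gripper":0.6,"tx":0.095,"ty":-0.375,"tz":0,"wx":0,"wy":0,"wz":-1.965},
    {"gripper":0.6,"tx":0.095,"ty":-0.375,"tz":0,"wx":0,"wy":0,"wz":-1.965}
  ]
}}

```text
t: 33.95
position: [0.3784, 0.3673, 0.2002]
tcp_rot: [[-0.936, 0.353, -0.002], [0.353, 0.936, -0.001], [0.001, -0.001, -1.0]]
wrist_force: [0.2, 0.1, 0.4]
finger_gap: 0.0524
grip_force: 0.0
```

Run:
```python
from h import *
s=st(); M=cams.camera_model('wrist'); save('wrist','w11')
r=loc('wrist','gilt_grip',(.4,.375),M)
if r: p=armpt(*r); print(p); go([*p,.008],r[1]+np.pi/2)
M=cams.camera_model('top'); cams.grab_frame('top')
for l,n in [('walnut_grip',(.56,-.09)),('black_grip',(.56,-.02)),('white_grip',(.56,.05))]: loc('top',l,n,M,z0=.073)
```

```text
t 33.95 p [0.3784 0.3673 0.2002] R [[-0.936, 0.353, -0.002], [0.353, 0.936, -0.001], [0.001, -0.001, -1.0]] F [0.2 0.1 0.4] gap 0.05239905681771733 gf 0.0
gilt_grip wrist conf 0.75 corner [0.417  0.3415] th 1.21 iou 0.904
[0.3804 0.3692]
t 34.0 d [-0.0012  0.0024  0.1927] w [-0.0005 -0.0007  0.0005] rows 3.9
walnut_grip top conf 0.71 corner [ 0.5729 -0.1451] th 0.813 iou 0.915
black_grip top conf 0.63 corner [0.6251 0.0431] th -2.63 iou 0.08
white_grip top conf 0.77 corner [0.5676 0.0033] th 0.805 iou 0.913
```

Emit:
{"op": "drive_tool", "data": {
  "squeeze": 45,
  "increments": [
    {"gripper":0.6,"tx":-0.001,"ty":0.002,"tz":0.05,"wx":0,"wy":0,"wz":0},
    {"gripper":0.6,"tx":-0.001,"ty":0.002,"tz":0.1,"wx":0,"wy":0,"wz":0},
    {"gripper":0.6,"tx":-0.001,"ty":0.002,"tz":0.145,"wx":0,"wy":0,"wz":0},
    {"gripper":0.6,"tx":-0.001,"ty":0.002,"tz":0.175,"wx":0,"wy":0,"wz":0},
    {"gripper":0.6,"tx":-0.001,"ty":0.002,"tz":0.193,"wx":0,"wy":0,"wz":0},
    {"gripper":0.6,"tx":-0.001,"ty":0.002,"tz":0.193,"wx":0,"wy":0,"wz":0},
    {"gripper":0,"tx":-0.001,"ty":0.002,"tz":0.193,"wx":0,"wy":0,"wz":0},
    {"gripper":0,"tx":-0.001,"ty":0.002,"tz":0.193,"wx":0,"wy":0,"wz":0},
    {"gripper":0,"tx":-0.001,"ty":0.002,"tz":0.193,"wx":0,"wy":0,"wz":0},
    {"gripper":0,"tx":-0.001,"ty":0.002,"tz":0.193,"wx":0,"wy":0,"wz":0},
    {"gripper":0,"tx":-0.001,"ty":0.002,"tz":0.193,"wx":0,"wy":0,"wz":0},
    {"gripper":0,"tx":-0.001,"ty":0.002,"tz":0.193,"wx":0,"wy":0,"wz":0},
    {"gripper":0,"tx":-0.001,"ty":0.002,"tz":0.16,"wx":0,"wy":0,"wz":0},
    {"gripper":0,"tx":-0.001,"ty":0.002,"tz":0.12,"wx":0,"wy":0,"wz":0},
    {"gripper":0,"tx":-0.001,"ty":0.002,"tz":0.07,"wx":0,"wy":0,"wz":0},
    {"gripper":0,"tx":-0.001,"ty":0.002,"tz":0.01,"wx":0,"wy":0,"wz":0}
  ]
}}

```text
t: 35.85
position: [0.3798, 0.3689, 0.1828]
tcp_rot: [[-0.937, 0.349, -0.001], [0.349, 0.937, -0.0], [0.001, -0.001, -1.0]]
wrist_force: [1.2, -0.6, -0.6]
finger_gap: 0.0257
grip_force: 45.0
```

Run:
```python
from h import *
p,th=slot(3); go([*p,.19],th+np.pi/2)
```

```text
t 35.9 d [-0.2402 -0.1766 -0.0072] w [-0.0008 -0.0004  0.3962] rows 6.0
```

Emit:
{"op": "drive_tool", "data": {
  "increments": [
    {"gripper":0,"tx":-0.04,"ty":-0.03,"tz":-0.007,"wx":0,"wy":0,"wz":0.07},
    {"gripper":0,"tx":-0.24,"ty":-0.177,"tz":-0.007,"wx":0,"wy":0,"wz":0.396},
    {"gripper":0,"tx":-0.24,"ty":-0.177,"tz":-0.007,"wx":0,"wy":0,"wz":0.396},
    {"gripper":0,"tx":-0.24,"ty":-0.177,"tz":-0.007,"wx":0,"wy":0,"wz":0.396},
    {"gripper":0,"tx":-0.24,"ty":-0.177,"tz":-0.007,"wx":0,"wy":0,"wz":0.396},
    {"gripper":0,"tx":-0.24,"ty":-0.177,"tz":-0.007,"wx":0,"wy":0,"wz":0.396},
    {"gripper":0,"tx":-0.24,"ty":-0.177,"tz":-0.007,"wx":0,"wy":0,"wz":0.396},
    {"gripper":0,"tx":-0.24,"ty":-0.177,"tz":-0.007,"wx":0,"wy":0,"wz":0.396},
    {"gripper":0,"tx":-0.24,"ty":-0.177,"tz":-0.007,"wx":0,"wy":0,"wz":0.396}
  ]
}}

```text
t: 36.75
position: [0.5428, 0.1208, 0.1882]
tcp_rot: [[-0.731, 0.683, -0.0], [0.683, 0.731, 0.001], [0.001, 0.0, -1.0]]
wrist_force: [0.1, 0.3, -1.0]
finger_gap: 0.0253
grip_force: 45.0
```

Run:
```python
from h import *
s=st(); 
p,th=slot(3); go([*p,.082],th+np.pi/2,s)
```

```text
t 36.75 p [0.5428 0.1208 0.1882] R [[-0.731, 0.683, -0.0], [0.683, 0.731, 0.001], [0.001, 0.0, -1.0]] F [ 0.1  0.3 -1. ] gap 0.025309074855239866 gf 44.9971177149564
t 36.8 d [-0.0013 -0.0005  0.1062] w [ 0.0002 -0.0006  0.0011] rows 2.1
```

Emit:
{"op": "drive_tool", "data": {
  "increments": [
    {"gripper":0,"tx":-0.001,"ty":-0.001,"tz":0.05,"wx":0,"wy":0,"wz":0},
    {"gripper":0,"tx":-0.001,"ty":-0.001,"tz":0.085,"wx":0,"wy":0,"wz":0},
    {"gripper":0,"tx":-0.001,"ty":-0.001,"tz":0.102,"wx":0,"wy":0,"wz":0},
    {"gripper":0,"tx":-0.001,"ty":-0.001,"tz":0.107,"wx":0,"wy":0,"wz":0},
    {"gripper":0,"tx":-0.001,"ty":-0.001,"tz":0.107,"wx":0,"wy":0,"wz":0},
    {"gripper":0.38,"tx":-0.001,"ty":-0.001,"tz":0.107,"wx":0,"wy":0,"wz":0},
    {"gripper":0.42,"tx":-0.001,"ty":-0.001,"tz":0.107,"wx":0,"wy":0,"wz":0},
    {"gripper":0.42,"tx":-0.001,"ty":-0.001,"tz":0.107,"wx":0,"wy":0,"wz":0},
    {"gripper":0.42,"tx":-0.001,"ty":-0.001,"tz":0.08,"wx":0,"wy":0,"wz":0},
    {"gripper":0.6,"tx":-0.001,"ty":-0.001,"tz":0.03,"wx":0,"wy":0,"wz":0},
    {"gripper":0,"tx":-0.001,"ty":-0.001,"tz":-0.02,"wx":0,"wy":0,"wz":0},
    {"gripper":0,"tx":-0.001,"ty":-0.001,"tz":-0.05,"wx":0,"wy":0,"wz":0}
  ]
}}

```text
t: 37.95
position: [0.5443, 0.119, 0.2423]
tcp_rot: [[-0.73, 0.683, 0.004], [0.683, 0.73, 0.001], [-0.002, 0.003, -1.0]]
wrist_force: [0.1, 0.4, -0.7]
finger_gap: 0.0343
grip_force: 0.0
```

Run:
```python
from h import *
s=st(); M=cams.camera_model('wrist'); a=save('wrist','w12')
for r in models.place_of('wrist','lever_pad')[:2]: print('lever w',r['conf'],r['uv'],ray('',r['uv'],.110,M))
M=cams.camera_model('top'); b=save('top','t12')
for l,n in [('walnut_grip',(.56,-.09)),('black_grip',(.56,-.02)),('white_grip',(.56,.05)),('gilt_grip',(.55,.1))]: loc('top',l,n,M,z0=.073)
for r in models.place_of('top','lever_pad')[:2]: print('lever',r['conf'],r['uv'],ray('',r['uv'],.110,M))
ex=np.array([np.cos(YAW),np.sin(YAW)]);ey=np.array([-ex[1],ex[0]])
print('exp pad',H-.080*ex-.186*ey)
cv2.imwrite('pics/c12.png',np.hstack([cv2.resize(a,(440,330)),cv2.resize(b[120:285,240:420],(360,330))])[:,:,::-1])
```

```text
t 37.95 p [0.5443 0.119  0.2423] R [[-0.73, 0.683, 0.004], [0.683, 0.73, 0.001], [-0.002, 0.003, -1.0]] F [ 0.1  0.4 -0.7] gap 0.03432943826630107 gf 0.0
lever w 0.46 [92.7, 402.2] [ 0.5213 -0.1821  0.11  ]
walnut_grip top conf 0.96 corner [ 0.5731 -0.146 ] th 0.8 iou 0.904
black_grip top conf 0.57 corner [ 0.5736 -0.0693] th 0.855 iou 0.86
white_grip none
gilt_grip none
lever 0.79 [412.9, 228.4] [ 0.5225 -0.1789  0.11  ]
exp pad [ 0.5152 -0.1812]
```

View pics/c12.png

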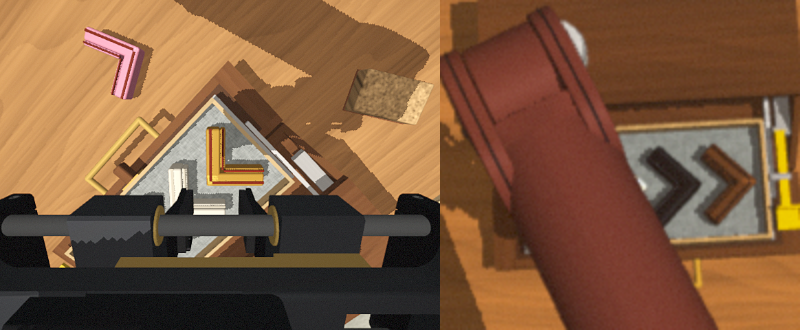

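All four are in the tray and lie flat. The yellow lever pad is at about top px (413,228), near the expected (0.517,-0.181). Moving over it.

Run:
```python
from h import *
go([.520,-.181,.18],YAW+np.pi)
```

```text
t 38.4 d [-0.1877 -0.2337  0.0569] w [-0.0008 -0.002  -0.7857] rows 6.1
```

Emit:
{"op": "drive_tool", "data": {
  "squeeze": 20,
  "increments": [
    {"gripper":0,"tx":-0.188,"ty":-0.234,"tz":0.0,"wx":0,"wy":0,"wz":-0.785},
    {"gripper":0,"tx":-0.188,"ty":-0.234,"tz":0.0,"wx":0,"wy":0,"wz":-0.785},
    {"gripper":0,"tx":-0.188,"ty":-0.234,"tz":0.0,"wx":0,"wy":0,"wz":-0.785},
    {"gripper":0,"tx":-0.188,"ty":-0.234,"tz":0.0,"wx":0,"wy":0,"wz":-0.785},
    {"gripper":0,"tx":-0.188,"ty":-0.234,"tz":0.0,"wx":0,"wy":0,"wz":-0.785},
    {"gripper":0,"tx":-0.188,"ty":-0.234,"tz":0.03,"wx":0,"wy":0,"wz":-0.785},
    {"gripper":0,"tx":-0.188,"ty":-0.234,"tz":0.057,"wx":0,"wy":0,"wz":-0.785},
    {"gripper":0,"tx":-0.188,"ty":-0.234,"tz":0.057,"wx":0,"wy":0,"wz":-0.785},
    {"gripper":0,"tx":-0.188,"ty":-0.234,"tz":0.057,"wx":0,"wy":0,"wz":-0.785}
  ]
}}

```text
t: 39.25
position: [0.5195, -0.1816, 0.1793]
tcp_rot: [[-1.0, -0.03, -0.003], [-0.03, 1.0, 0.002], [0.003, 0.002, -1.0]]
wrist_force: [0.4, 1.2, -0.6]
finger_gap: 0.0004
grip_force: 0.0
```

Run:
```python
from h import *
s=st(); M=cams.camera_model('wrist'); a=save('wrist','w13')
for r in models.place_of('wrist','lever_pad')[:2]: print('lever w',r['conf'],r['uv'],ray('',r['uv'],.110,M))
M2=cams.camera_model('top'); cams.grab_frame('top')
for l,n in [('white_grip',(.56,.05)),('gilt_grip',(.55,.1))]: loc('top',l,n,M2,z0=.073)
hsv=cv2.cvtColor(a,cv2.COLOR_RGB2HSV); m=cv2.inRange(hsv,(22,150,120),(34,255,255)); m[270:]=0
n,_,stt,_=cv2.connectedComponentsWithStats(m); i=1+stt[1:,4].argmax(); print(stt[i]); x,y,w,h,_=stt[i]
for uv in((x,y),(x+w,y),(x,y+h),(x+w,y+h)): print(uv,ray('',uv,.11,M))
cv2.imwrite('pics/c13.png',a[60:360,120:520,::-1])
```

```text
t 39.25 p [ 0.5195 -0.1816  0.1793] R [[-1.0, -0.03, -0.003], [-0.03, 1.0, 0.002], [0.003, 0.002, -1.0]] F [ 0.4  1.2 -0.6] gap 0.00036953988028937097 gf 0.0
lever w 0.67 [314.6, 252.5] [ 0.5194 -0.1811  0.11  ]
white_grip top conf 0.9 corner [0.5687 0.0042] th 0.819 iou 0.912
gilt_grip top conf 0.61 corner [0.5645 0.0815] th 0.821 iou 0.83
[ 294  233   42   37 1454]
(np.int32(294), np.int32(233)) [ 0.5052 -0.1963  0.11  ]
(np.int32(336), np.int32(233)) [ 0.5043 -0.1662  0.11  ]
(np.int32(294), np.int32(270)) [ 0.5335 -0.1959  0.11  ]
(np.int32(336), np.int32(270)) [ 0.5326 -0.1649  0.11  ]
```

View pics/c13.png

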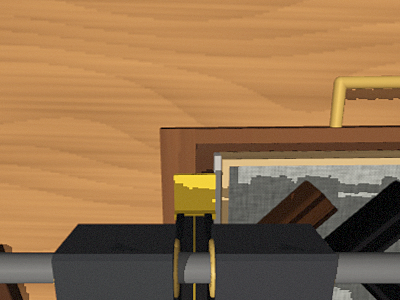

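The pad (cropped (195,195)) lies right under the closed fingers, centred at (0.519,-0.181).

Emit:
{"op": "drive_tool", "data": {
  "increments": [
    {"gripper":0,"tx":0,"ty":0,"tz":0.04,"wx":0,"wy":0,"wz":0},
    {"gripper":0,"tx":0,"ty":0,"tz":0.06,"wx":0,"wy":0,"wz":0},
    {"gripper":0,"tx":0,"ty":0,"tz":0.07,"wx":0,"wy":0,"wz":0},
    {"gripper":0,"tx":0,"ty":0,"tz":0.076,"wx":0,"wy":0,"wz":0},
    {"gripper":0,"tx":0,"ty":0,"tz":0.08,"wx":0,"wy":0,"wz":0},
    {"gripper":0,"tx":0,"ty":0,"tz":0.081,"wx":0,"wy":0,"wz":0},
    {"gripper":0,"tx":0,"ty":0,"tz":0.081,"wx":0,"wy":0,"wz":0}
  ]
}}

```text
t: 40.2
position: [0.5215, -0.1806, 0.1011]
tcp_rot: [[-0.999, -0.033, 0.001], [-0.033, 0.999, -0.0], [-0.001, -0.0, -1.0]]
wrist_force: [-1.2, 2.9, 3.8]
finger_gap: 0.0007
grip_force: 2.2
```

Emit:
{"op": "drive_tool", "data": {
  "increments": [
    {"gripper":0,"tx":-0.005,"ty":0,"tz":0.0015,"wx":0,"wy":0,"wz":0},
    {"gripper":0,"tx":-0.012,"ty":0,"tz":0.0015,"wx":0,"wy":0,"wz":0},
    {"gripper":0,"tx":-0.02,"ty":0,"tz":0.0015,"wx":0,"wy":0,"wz":0},
    {"gripper":0,"tx":-0.03,"ty":0,"tz":0.0015,"wx":0,"wy":0,"wz":0},
    {"gripper":0,"tx":-0.04,"ty":0,"tz":0.0015,"wx":0,"wy":0,"wz":0}
  ]
}}

```text
t: 40.7
position: [0.562, -0.1793, 0.0998]
tcp_rot: [[-0.999, -0.033, 0.002], [-0.033, 0.999, 0.0], [-0.002, -0.0, -1.0]]
wrist_force: [-2.3, 3.8, 6.5]
finger_gap: 0.0001
grip_force: 4.5
```

Emit:
{"op": "drive_tool", "data": {
  "increments": [
    {"gripper":0,"tx":-0.012,"ty":0,"tz":0,"wx":0,"wy":0,"wz":0},
    {"gripper":0,"tx":-0.025,"ty":0,"tz":0,"wx":0,"wy":0,"wz":0},
    {"gripper":0,"tx":-0.038,"ty":0,"tz":0,"wx":0,"wy":0,"wz":0},
    {"gripper":0,"tx":-0.048,"ty":0,"tz":0,"wx":0,"wy":0,"wz":0},
    {"gripper":0,"tx":-0.052,"ty":0,"tz":0,"wx":0,"wy":0,"wz":0},
    {"gripper":0,"tx":-0.052,"ty":0,"tz":0,"wx":0,"wy":0,"wz":0},
    {"gripper":0,"tx":-0.05,"ty":0,"tz":-0.02,"wx":0,"wy":0,"wz":0},
    {"gripper":0,"tx":-0.04,"ty":0,"tz":-0.06,"wx":0,"wy":0,"wz":0},
    {"gripper":0,"tx":-0.02,"ty":0,"tz":-0.1,"wx":0,"wy":0,"wz":0}
  ]
}}

```text
t: 41.6
position: [0.581, -0.1792, 0.1994]
tcp_rot: [[-0.999, -0.033, -0.0], [-0.033, 0.999, 0.001], [0.0, 0.001, -1.0]]
wrist_force: [0.0, -0.2, 1.3]
finger_gap: 0.0002
grip_force: 0.0
```

Run:
```python
from h import *
s=st(); M=cams.camera_model('top'); cams.grab_frame('top')
for l,z in (('tray_pull',.085),('lever_pad',.11)):
  for r in models.place_of('top',l)[:2]: print(l,r['conf'],r['uv'],ray('',r['uv'],z,M))
go([.44,.002,.19],YAW+np.pi);
```

```text
t 41.6 p [ 0.581  -0.1792  0.1994] R [[-0.999, -0.033, -0.0], [-0.033, 0.999, 0.001], [0.0, 0.001, -1.0]] F [ 0.  -0.2  1.3] gap 0.00021748094224483883 gf 0.0
tray_pull 0.32 [343.8, 208.1] [0.5865 0.0035 0.085 ]
lever_pad 0.48 [409.5, 193.9] [ 0.6171 -0.174   0.11  ]
t 41.8 d [0.1362 0.1865 0.0107] w [-0.0033  0.0049 -0.0019] rows 4.6
```

Run:
```python
from h import *
go([.51,.0045,.080],YAW+np.pi)
```

```text
t 41.8 d [0.0667 0.1872 0.1211] w [-0.0033  0.0049 -0.0019] rows 4.7
```

Emit:
{"op": "drive_tool", "data": {
  "increments": [
    {"gripper":0,"tx":0.02,"ty":0.046,"tz":0,"wx":0,"wy":0,"wz":0},
    {"gripper":0,"tx":0.035,"ty":0.092,"tz":0,"wx":0,"wy":0,"wz":0},
    {"gripper":0,"tx":0.05,"ty":0.138,"tz":0,"wx":0,"wy":0,"wz":0},
    {"gripper":0,"tx":0.067,"ty":0.18,"tz":0,"wx":0,"wy":0,"wz":0},
    {"gripper":0,"tx":0.067,"ty":0.187,"tz":0.03,"wx":0,"wy":0,"wz":0},
    {"gripper":0,"tx":0.067,"ty":0.187,"tz":0.075,"wx":0,"wy":0,"wz":0},
    {"gripper":0,"tx":0.067,"ty":0.187,"tz":0.108,"wx":0,"wy":0,"wz":0},
    {"gripper":0,"tx":0.067,"ty":0.187,"tz":0.12,"wx":0,"wy":0,"wz":0},
    {"gripper":0,"tx":0.067,"ty":0.187,"tz":0.12,"wx":0,"wy":0,"wz":0}
  ]
}}

```text
t: 42.65
position: [0.5067, 0.0056, 0.0772]
tcp_rot: [[-0.999, -0.032, -0.003], [-0.032, 0.999, 0.001], [0.003, 0.001, -1.0]]
wrist_force: [0.8, 0.3, 1.2]
finger_gap: 0.0006
grip_force: 0.0
```

Run:
```python
from h import *
st(); M=cams.camera_model('wrist'); cams.grab_frame('wrist')
for r in models.place_of('wrist','tray_pull')[:2]: print(r['conf'],r['uv'],ray('',r['uv'],.085,M))
go([.635,.0085,.080],YAW+np.pi)
```

```text
t 42.65 p [0.5067 0.0056 0.0772] R [[-0.999, -0.032, -0.003], [-0.032, 0.999, 0.001], [0.003, 0.001, -1.0]] F [0.8 0.3 1.2] gap 0.0005731975523685279 gf 0.0
t 42.8 d [-0.1264 -0.0013 -0.0001] w [ 0.0005  0.0011 -0.0008] rows 2.5
```

Emit:
{"op": "drive_tool", "data": {
  "increments": [
    {"gripper":0,"tx":-0.02,"ty":-0.001,"tz":0,"wx":0,"wy":0,"wz":0},
    {"gripper":0,"tx":-0.03,"ty":-0.001,"tz":0,"wx":0,"wy":0,"wz":0},
    {"gripper":0,"tx":-0.04,"ty":-0.001,"tz":0,"wx":0,"wy":0,"wz":0},
    {"gripper":0,"tx":-0.055,"ty":-0.001,"tz":0,"wx":0,"wy":0,"wz":0},
    {"gripper":0,"tx":-0.07,"ty":-0.001,"tz":0,"wx":0,"wy":0,"wz":0},
    {"gripper":0,"tx":-0.085,"ty":-0.001,"tz":0,"wx":0,"wy":0,"wz":0},
    {"gripper":0,"tx":-0.1,"ty":-0.001,"tz":0,"wx":0,"wy":0,"wz":0},
    {"gripper":0,"tx":-0.113,"ty":-0.001,"tz":0,"wx":0,"wy":0,"wz":0},
    {"gripper":0,"tx":-0.121,"ty":-0.001,"tz":0,"wx":0,"wy":0,"wz":0},
    {"gripper":0,"tx":-0.126,"ty":-0.001,"tz":0,"wx":0,"wy":0,"wz":0},
    {"gripper":0,"tx":-0.128,"ty":-0.001,"tz":0,"wx":0,"wy":0,"wz":0},
    {"gripper":0,"tx":-0.128,"ty":-0.001,"tz":0,"wx":0,"wy":0,"wz":0}
  ]
}}

```text
t: 43.95
position: [0.634, 0.0087, 0.0786]
tcp_rot: [[-0.999, -0.033, -0.004], [-0.033, 0.999, -0.001], [0.004, -0.0, -1.0]]
wrist_force: [-8.6, 0.7, 4.9]
finger_gap: 0.0003
grip_force: 4.0
```

Emit:
{"op": "drive_tool", "data": {
  "increments": [
    {"gripper":0,"tx":-0.003,"ty":0,"tz":0,"wx":0,"wy":0,"wz":0},
    {"gripper":0,"tx":-0.005,"ty":0,"tz":0,"wx":0,"wy":0,"wz":0},
    {"gripper":0,"tx":-0.005,"ty":0,"tz":0,"wx":0,"wy":0,"wz":0}
  ]
}}

```text
t: 44.25
position: [0.6343, 0.0088, 0.0784]
tcp_rot: [[-0.999, -0.033, -0.013], [-0.033, 0.999, -0.003], [0.013, -0.002, -1.0]]
wrist_force: [-31.2, -2.2, 21.3]
finger_gap: 0.0007
grip_force: 15.8
```

Tray is home at a firm stop. Back off, then over to the flap's bar.

Run:
```python
from h import *
go([.434,.0025,.17],YAW+np.pi/2)
```

```text
t 44.2 d [ 2.016e-01  2.000e-04 -8.900e-02] w [-0.0122 -0.0086  1.5709] rows 10.5
```

Emit:
{"op": "drive_tool", "data": {
  "increments": [
    {"gripper":0,"tx":0.03,"ty":0,"tz":0,"wx":0,"wy":0,"wz":0},
    {"gripper":0,"tx":0.06,"ty":0,"tz":-0.04,"wx":0,"wy":0,"wz":0},
    {"gripper":0.25,"tx":0.1,"ty":0,"tz":-0.07,"wx":0,"wy":0,"wz":0.15},
    {"gripper":0.25,"tx":0.14,"ty":0,"tz":-0.089,"wx":0,"wy":0,"wz":0.3},
    {"gripper":0.25,"tx":0.18,"ty":0,"tz":-0.089,"wx":0,"wy":0,"wz":0.45},
    {"gripper":0.25,"tx":0.202,"ty":0,"tz":-0.089,"wx":0,"wy":0,"wz":0.6},
    {"gripper":0.25,"tx":0.202,"ty":0,"tz":-0.089,"wx":0,"wy":0,"wz":0.75},
    {"gripper":0.25,"tx":0.202,"ty":0,"tz":-0.089,"wx":0,"wy":0,"wz":0.9},
    {"gripper":0.25,"tx":0.202,"ty":0,"tz":-0.089,"wx":0,"wy":0,"wz":1.05},
    {"gripper":0.25,"tx":0.202,"ty":0,"tz":-0.089,"wx":0,"wy":0,"wz":1.2},
    {"gripper":0.25,"tx":0.202,"ty":0,"tz":-0.089,"wx":0,"wy":0,"wz":1.35},
    {"gripper":0.25,"tx":0.202,"ty":0,"tz":-0.089,"wx":0,"wy":0,"wz":1.5},
    {"gripper":0.25,"tx":0.202,"ty":0,"tz":-0.089,"wx":0,"wy":0,"wz":1.571},
    {"gripper":0.25,"tx":0.202,"ty":0,"tz":-0.089,"wx":0,"wy":0,"wz":1.571}
  ]
}}

```text
t: 45.65
position: [0.4388, 0.0024, 0.1679]
tcp_rot: [[-0.031, 1.0, 0.001], [1.0, 0.031, -0.001], [-0.001, 0.001, -1.0]]
wrist_force: [0.2, -1.2, 0.2]
finger_gap: 0.0217
grip_force: 0.0
```

Run:
```python
from h import *
s=st(); M=cams.camera_model('wrist'); a=save('wrist','w14')
for r in models.place_of('wrist','flap_pull')[:1]: print(r['conf'],r['uv'],ray('',r['uv'],.055,M))
hsv=cv2.cvtColor(a,cv2.COLOR_RGB2HSV); m=cv2.inRange(hsv,(18,120,110),(34,255,255)); m[275:]=0
n,_,stt,_=cv2.connectedComponentsWithStats(m); i=1+stt[1:,4].argmax(); print(stt[i])
print('bar exp px',[proj('',[.434+dx,.0025+dy,.055],M).round() for dx,dy in((0,0),(0,.065),(0,-.0))])
cv2.imwrite('pics/c14.png',np.vstack([a[:300,100:540,::-1]]))
```

```text
t 45.65 p [0.4388 0.0024 0.1679] R [[-0.031, 1.0, 0.001], [1.0, 0.031, -0.001], [-0.001, 0.001, -1.0]] F [ 0.2 -1.2  0.2] gap 0.021728120223440863 gf 0.0
0.61 [310.2, 234.4] [0.4353 0.0034 0.055 ]
[ 304  152   52  123 1891]
bar exp px [array([309., 235.]), array([311., 157.]), array([309., 235.])]
```

View pics/c14.png

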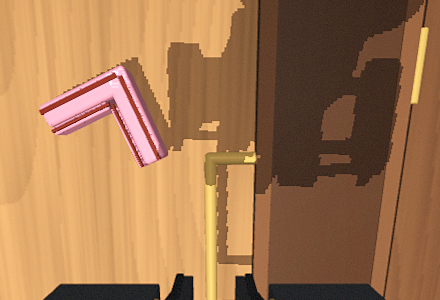

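The bar appears at column 310 as predicted, at x≈0.435. The pink look-alike is well off to the left.

Emit:
{"op": "drive_tool", "data": {
  "squeeze": 35,
  "increments": [
    {"gripper":0.25,"tx":0,"ty":-0.0035,"tz":0.04,"wx":0,"wy":0,"wz":0},
    {"gripper":0.25,"tx":0,"ty":-0.0035,"tz":0.08,"wx":0,"wy":0,"wz":0},
    {"gripper":0.25,"tx":0,"ty":-0.0035,"tz":0.11,"wx":0,"wy":0,"wz":0},
    {"gripper":0.25,"tx":0,"ty":-0.0035,"tz":0.129,"wx":0,"wy":0,"wz":0},
    {"gripper":0.25,"tx":0,"ty":-0.0035,"tz":0.129,"wx":0,"wy":0,"wz":0},
    {"gripper":0,"tx":0,"ty":-0.0035,"tz":0.129,"wx":0,"wy":0,"wz":0},
    {"gripper":0,"tx":0,"ty":-0.0035,"tz":0.129,"wx":0,"wy":0,"wz":0},
    {"gripper":0,"tx":0,"ty":-0.0035,"tz":0.129,"wx":0,"wy":0,"wz":0},
    {"gripper":0,"tx":0,"ty":-0.0035,"tz":0.129,"wx":0,"wy":0,"wz":0}
  ]
}}

```text
t: 46.65
position: [0.4362, 0.0021, 0.0398]
tcp_rot: [[-0.032, 0.999, 0.002], [0.999, 0.032, -0.001], [-0.001, 0.002, -1.0]]
wrist_force: [-1.5, 0.9, 8.5]
finger_gap: 0.0088
grip_force: 35.0
```

Run:
```python
from h import *
st()
for f in np.linspace(2.36,0,17)[1:]:
    print(f.round(2), 'ty',(.155*(np.sin(.785-f)+1)).round(4),'tz',-(.155*(np.cos(.785-f)-np.cos(.785-2.36))).round(4))
```

```text
t 46.65 p [0.4362 0.0021 0.0398] R [[-0.032, 0.999, 0.002], [0.999, 0.032, -0.001], [-0.001, 0.002, -1.0]] F [-1.5  0.9  8.5] gap 0.008759549979929537 gf 34.998605847358704
2.21 ty 0.0016 tz -0.0228
2.06 ty 0.0065 tz -0.0451
1.92 ty 0.0147 tz -0.0664
1.77 ty 0.0258 tz -0.0863
1.62 ty 0.0398 tz -0.1044
1.48 ty 0.0563 tz -0.1202
1.33 ty 0.075 tz -0.1334
1.18 ty 0.0954 tz -0.1437
1.03 ty 0.117 tz -0.1509
0.88 ty 0.1395 tz -0.1549
0.74 ty 0.1624 tz -0.1555
0.59 ty 0.185 tz -0.1527
0.44 ty 0.2071 tz -0.1466
0.29 ty 0.2279 tz -0.1374
0.15 ty 0.2473 tz -0.1252
0.0 ty 0.2646 tz -0.1103
```

Emit:
{"op": "drive_tool", "data": {
  "squeeze": 35,
  "increments": [
    {"gripper":0,"tx":0,"ty":0.0016,"tz":-0.0228,"wx":0,"wy":0,"wz":0},
    {"gripper":0,"tx":0,"ty":0.0065,"tz":-0.0451,"wx":0,"wy":0,"wz":0},
    {"gripper":0,"tx":0,"ty":0.0147,"tz":-0.0664,"wx":0,"wy":0,"wz":0},
    {"gripper":0,"tx":0,"ty":0.0258,"tz":-0.0863,"wx":0,"wy":0,"wz":0},
    {"gripper":0,"tx":0,"ty":0.0398,"tz":-0.1044,"wx":0,"wy":0,"wz":0},
    {"gripper":0,"tx":0,"ty":0.0563,"tz":-0.1202,"wx":0,"wy":0,"wz":0},
    {"gripper":0,"tx":0,"ty":0.075,"tz":-0.1334,"wx":0,"wy":0,"wz":0},
    {"gripper":0,"tx":0,"ty":0.0954,"tz":-0.1437,"wx":0,"wy":0,"wz":0}
  ]
}}

```text
t: 47.45
position: [0.5295, 0.0053, 0.1842]
tcp_rot: [[-0.032, 0.999, -0.003], [0.999, 0.032, -0.002], [-0.002, -0.003, -1.0]]
wrist_force: [-6.7, 1.7, 4.9]
finger_gap: 0.0088
grip_force: 35.0
```

Emit:
{"op": "drive_tool", "data": {
  "increments": [
    {"gripper":0,"tx":0,"ty":0.0216,"tz":-0.0072,"wx":0,"wy":0,"wz":0},
    {"gripper":0,"tx":0,"ty":0.0441,"tz":-0.0112,"wx":0,"wy":0,"wz":0},
    {"gripper":0,"tx":0,"ty":0.067,"tz":-0.0118,"wx":0,"wy":0,"wz":0},
    {"gripper":0,"tx":0,"ty":0.0896,"tz":-0.009,"wx":0,"wy":0,"wz":0},
    {"gripper":0,"tx":0,"ty":0.1117,"tz":-0.0029,"wx":0,"wy":0,"wz":0},
    {"gripper":0,"tx":0,"ty":0.1325,"tz":0.0063,"wx":0,"wy":0,"wz":0},
    {"gripper":0,"tx":0,"ty":0.1519,"tz":0.0185,"wx":0,"wy":0,"wz":0},
    {"gripper":0,"tx":0,"ty":0.1519,"tz":0.0185,"wx":0,"wy":0,"wz":0}
  ]
}}

```text
t: 48.25
position: [0.6846, 0.0103, 0.1631]
tcp_rot: [[-0.032, 0.999, 0.002], [0.999, 0.032, 0.001], [0.001, 0.002, -1.0]]
wrist_force: [2.7, -0.2, 1.7]
finger_gap: 0.0089
grip_force: 35.0
```

Emit:
{"op": "drive_tool", "data": {
  "increments": [
    {"gripper":0,"tx":0,"ty":0.007,"tz":0.0055,"wx":0,"wy":0,"wz":0},
    {"gripper":0,"tx":0,"ty":0.013,"tz":0.011,"wx":0,"wy":0,"wz":0},
    {"gripper":0,"tx":0,"ty":0.0155,"tz":0.0132,"wx":0,"wy":0,"wz":0},
    {"gripper":0,"tx":0,"ty":0.0155,"tz":0.0132,"wx":0,"wy":0,"wz":0}
  ]
}}

```text
t: 48.65
position: [0.6986, 0.0107, 0.1508]
tcp_rot: [[-0.032, 0.999, 0.001], [0.999, 0.032, 0.0], [0.0, 0.001, -1.0]]
wrist_force: [3.2, 0.9, 1.0]
finger_gap: 0.0087
grip_force: 35.0
```

Emit:
{"op": "drive_tool", "data": {
  "increments": [
    {"gripper":0,"tx":0,"ty":0.003,"tz":0.003,"wx":0,"wy":0,"wz":0},
    {"gripper":0,"tx":0,"ty":0.004,"tz":0.004,"wx":0,"wy":0,"wz":0},
    {"gripper":0,"tx":0,"ty":0.004,"tz":0.004,"wx":0,"wy":0,"wz":0}
  ]
}}

```text
t: 48.95
position: [0.7007, 0.0108, 0.1485]
tcp_rot: [[-0.032, 0.999, -0.002], [0.999, 0.032, -0.001], [-0.001, -0.002, -1.0]]
wrist_force: [-10.3, -0.9, 17.0]
finger_gap: 0.0088
grip_force: 35.0
```

Emit:
{"op": "drive_tool", "data": {
  "increments": [
    {"gripper":0,"tx":0,"ty":0,"tz":0.0,"wx":0,"wy":0,"wz":0},
    {"gripper":0.2,"tx":0,"ty":0,"tz":0,"wx":0,"wy":0,"wz":0},
    {"gripper":0.25,"tx":0,"ty":0,"tz":-0.002,"wx":0,"wy":0,"wz":0},
    {"gripper":0.25,"tx":0,"ty":0,"tz":-0.004,"wx":0,"wy":0,"wz":0},
    {"gripper":0.25,"tx":0,"ty":0,"tz":-0.03,"wx":0,"wy":0,"wz":0},
    {"gripper":0.25,"tx":0,"ty":0,"tz":-0.08,"wx":0,"wy":0,"wz":0},
    {"gripper":0.25,"tx":0,"ty":-0.05,"tz":-0.12,"wx":0,"wy":0,"wz":0},
    {"gripper":0.25,"tx":-0.1,"ty":-0.15,"tz":-0.15,"wx":0,"wy":0,"wz":0},
    {"gripper":0.25,"tx":-0.3,"ty":-0.15,"tz":-0.15,"wx":0,"wy":0,"wz":0},
    {"gripper":0.25,"tx":-0.3,"ty":-0.15,"tz":-0.15,"wx":0,"wy":0,"wz":0},
    {"gripper":0.25,"tx":-0.3,"ty":-0.15,"tz":-0.15,"wx":0,"wy":0,"wz":0},
    {"gripper":0.25,"tx":-0.3,"ty":-0.15,"tz":-0.15,"wx":0,"wy":0,"wz":0},
    {"gripper":0.25,"tx":-0.3,"ty":-0.15,"tz":-0.15,"wx":0,"wy":0,"wz":0}
  ]
}}

```text
t: 50.25
position: [0.5675, -0.2679, 0.2942]
tcp_rot: [[-0.032, 1.0, -0.0], [1.0, 0.032, -0.001], [-0.001, -0.0, -1.0]]
wrist_force: [1.0, -0.5, 0.3]
finger_gap: 0.0218
grip_force: 0.0
```

Run:
```python
from h import *
st(); a=save('top','t15'); b=save('scene','s15')
M=cams.camera_model('top'); 
cv2.imwrite('pics/c15.png',np.hstack([cv2.resize(a,(440,330)),cv2.resize(b[190:380,240:447],(360,330))])[:,:,::-1])
```

```text
t 50.25 p [ 0.5675 -0.2679  0.2942] R [[-0.032, 1.0, -0.0], [1.0, 0.032, -0.001], [-0.001, -0.0, -1.0]] F [ 1.  -0.5  0.3] gap 0.021752793046790515 gf 0.0
```

View pics/c15.png

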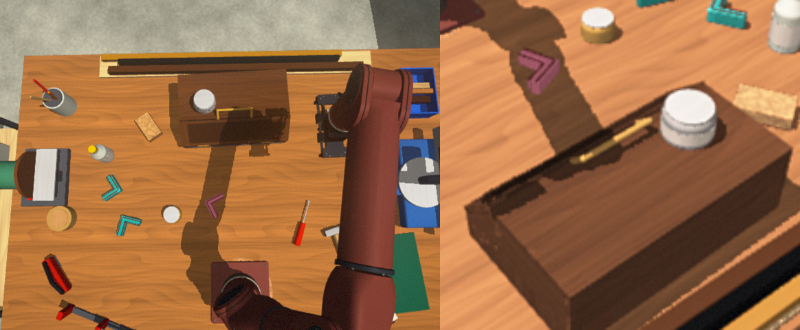

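The flap is shut, with its bar at top px (342,163), further in than at the start. No wanted samples are left on the bench, and the look-alikes and other things look undisturbed.

```bash
python3 -c "
from cell import arm
print(arm.finish_job())"
```

```text
the job is handed in; nothing more can be done
None
```

All four corner samples (walnut, black, white and gilt) are laid flat in the tray, the tray is pushed fully home, the flap is shut, and the job was handed in at about 50 s; the judge's result was not shown.

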